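Kit a printed cap rim-down and shut the kit drawer

TASK

Take the square printed cap that lies on its side on the round black build plate and seat it in the square pocket of the open kit drawer with its open rim down and its closed end up, resting flat on the pocket's floor. Then, with the cap released, push the drawer fully home. Leave the hexagonal rod and the scraper where they are.

Things in the scene. Friction and masses are not known exactly. Their poses are not given: they have to be found in the camera images.
- cap: Dark teal printed square cap, a box of 60 x 60 mm section and 64 mm long, walls 4 mm, closed at one end and open at the other, about 0.09 kg. Origin at the centre of the whole box; its +x axis points out of the open rim, -x out of the closed end (which has a small black dot). It starts lying on a side wall, z axis up, the rim facing roughly towards the robot.
- cap_rim (a point): Centre of the cap's open rim plane (32 mm from the cap's origin along its +x); axes as the cap's.
- cap_crown (a point): Centre of the outside of the cap's closed end (32 mm from the cap's origin along its -x); axes as the cap's.
- drawer_pocket (a point): Centre of the floor of the square pocket in the drawer's pale insert: 70 x 70 mm, sides along this point's x and y, 7 mm deep, floor 20 mm above the table. +x is the way the drawer shuts, z up. It rides with the drawer, 95 mm behind the outer face of its front, centred across it. The drawer is 216 mm wide inside; sides 30 mm and front 35 mm above the pocket floor.
- drawer_front (a point): Middle of the outer face of the white drawer front: a flat panel without handle, 244 mm wide, 9 to 55 mm above the table; this point 39 mm up. +x points into the cabinet. Push here. The cabinet is open above the front, but its roof (129 to 135 mm above the table) ends only 8 mm behind this face when shut: lean the tool away from it.
- drawer (a joint): How far the drawer is pulled out, in m: 0 fully home against its stop, 0.2 fully out. Slides with about 2.5 N of friction and stays where it is left.
- plate: Round black build plate, 260 mm across, 8 mm thick, fixed on the table; origin at the centre of its underside.
- rod: Dark teal printed hexagonal rod, 120 mm long (along its y) and 22 mm across flats, lying on the build plate on the robot's side of the cap. Origin at the middle of its underside. Leave it alone.
- scraper: Spatula-like scraper 200 mm long lying on the table along its x axis; origin under its middle. Leave it alone.
Not all that is in view belongs to the job. Of the things like the cap, leave any that is brown or purple; of the rest the larger one is meant.

How it is judged:
By the outcome, as a careful person would: the job done as asked, in the order asked, and still so for the second after the job is handed in, with the robot touching nothing.
It also fails if it takes over 51 s, if anything falls off the work surface, if the arm or the gripper's body presses on something with over 40 N, if the wrist force passes 120 N, or if a joint passes its speed limit or range.

ROBOT

A 7-joint arm with a two-finger parallel gripper is mounted at the origin on the work surface. World frame = base frame: x ahead of the robot, y to its left, z up, the work surface at z = 0. Lengths are in mm, angles in rad, forces in N, time in s.
With the tool pointing down it reaches from about 400 to 850 mm from the base axis. Payload 10.4 kg.
Tool frame: the origin (TCP) lies midway between the tips of the shut fingers; the grasp point (between the pads) lies 19 mm behind it (r.tcp_to_grasp is the distance from the TCP to the grasp point, in mm); z points along the fingers, y is the direction in which the jaws open and shut (so a half turn about z gives the same grasp; the last joint's range is limited). The gripper opens to 85 mm and grips with 20 to 120 N. Pads are 22 mm wide; open, the fingers measure 114 mm over their backs; the gripper's body (76 mm by 85 mm) begins 54 mm behind the grasp point. The pads swing forward as they close: fully open they stand 13 mm farther back than shut.
Start: joints at [1.201, 0.332, -0.065, 1.46, 0.022, 1.35, -0.088], TCP at [212.453, -587.805, 231.338] pointing down, gripper open.
Joint ranges: [-2.6, 2.6], [-0.5, 2.12], [-1.47, 1.34], [0.16, 2.42], [-1.27, 4.41], [0.06, 2.06], [-2.6, 2.6]. Speed limits (rad/s): [2.22, 2.22, 2.79, 2.79, 3.14, 3.14, 3.14].

INTERFACE

Orientations are given as a rotation vector (axis times angle).
In Python, from cell import r gives the robot as it stands. The module is installed in compiled form; this text tells all that it offers.
- The arm moves only by the tool move_arm, never from a script. Its argument "steps" is a list that holds one entry, the list of rows, each a list of 7 numbers: the finger opening in mm, from 0 to 85.4, then the shift along the tool's x, y, z in units of 30 mm (1.0 is 30 mm), then the turn, a rotation vector about the tool's x, y, z in units of 8 degrees (1.0 is 8 degrees). A call has 1 to 20 rows; each row shifts and turns the pose as measured when the row begins, along the tool's axes as they then stand; what a row does not reach is not made up. A row lasts 1/10 s, in which the tool goes at most 50 mm and 8.59 degrees, less where a joint would pass 70% of its speed; a pose out of reach is approached as far as the arm can. A call is refused whole if a number of a shift passes 1 or a number of a turn 1, either way. A call with a gripper value outside its range is refused whole. The fingers move at their own pace and stop on an object; "force" is the grip in N (left out, the last holds). Time passes only in rows, so rows that do not move let the fingers close. It gives the time, the measured TCP pose, the force and the opening at its end, in the units of the state.
- r.sense(): the state, without advancing time (a new reading comes with each control period).
- r.read_camera(name): name is "scene" or "top" or "wrist"; returns the picture (480x640x3 uint8, red, green, blue); there is no depth.
- r.camera_params(name): a dict with "K" (3x3 intrinsics, pixels), "xyz" and "rotation" of the camera in the world. Camera axes: x right, y down, z forward; pixel columns grow to the right and rows downward; lengths in mm; the calibration is good to about 2 mm. A picture is of the moment at which its call begins: read the wrist's pose just before it. camera_params takes no time and is no camera call; for the wrist camera it gives the pose at the moment of the call.
- r.close_job(): hands the job in, once; it reports no verdict.
Trained networks look in the newest picture that a camera, given by its name, has taken for a name from the list of things; names that differ only in an ending like _2 or _b are one class to them, and where a whole thing is asked for, a point or a joint stands for the part that bears it (a point fixed in the world has none). Each returns a list of dicts, best first, with "p" (0 to 1); they miss things now and then, are a little off and sometimes report something else, mostly with a low value. They report only what shows in the picture. A call takes as long as a camera call. They do not tell look-alikes from the thing itself.
- r.boxes_of(camera, query): "uv" ([column, row] in pixels, amid what is visible of it).
- r.regions_of(camera, query): "region" (480x640 bool, what is visible of it) and "uv" ([column, row] in pixels, amid what is visible of it).
The state is a dict: "time_s": time; "joints": joint angles; "qd": joint speeds; "joint_efforts": joint torques, N m; "tool_pos": TCP position; "orientation": TCP orientation; "contact_force": force on the tool from outside, world axes, zero at the start; "wrist_torque": the same for the moment, N m; "opening": opening from 0.0 (shut) to 1.0 (fully open).
Only numpy, scipy, OpenCV 4.12 (cv2) and the standard library are available. Lean on these libraries where they do the work, as an engineer would, in place of code of your own. Each camera call takes 0.05 s, during which the arm holds its last target.

## Working session

There is one attempt and no reset: what is moved stays moved. The work goes in short steps, Python scripts to look and compute and a tool call to move; the robot and the scene stay as the last step left them, time stands still between calls to the robot, and variables do not carry over. Pictures are saved under pics/ and viewed, and the job is handed in when it is done.

Besides the shell and the picture viewer there is one more tool, called after "Emit:" as name([rows], argument=value, ...), one row to a line, values as JSON. move_arm: Moves the arm, as the interface text tells. Its arguments: {"type":"object","properties":{"steps":{"type":"array","items":{"type":"array","items":{"type":"array","items":{"type":"number"}}}},"force":{"type":"number"}},"required":["steps"]}

```bash
mkdir -p pics
python3 - <<'E'
from cell import r
import cv2,numpy as np
s=r.sense();print(s)
for c in("scene","top","wrist"):
    p=r.camera_params(c);print(c,p)
    cv2.imwrite(f"pics/{c}0.png",r.read_camera(c)[:,:,::-1])
E
```

```text
{'time_s': 0.0, 'joints': array([ 1.20140921,  0.33288843, -0.06474869,  1.46093222,  0.02161564,
        1.34992706, -0.08849878]), 'qd': array([-0.00175937, -0.00114963,  0.00059655, -0.00048347, -0.00033209,
        0.00039079,  0.00061293]), 'joint_efforts': array([-1.09022028e-03, -6.25443578e+01,  4.85114101e-02, -3.91606092e+01,
        1.62664888e-02,  9.79060162e-03, -1.97012122e-05]), 'tool_pos': array([ 212.31064509, -587.42800527,  230.51007703]), 'orientation': array([-3.09306287e+00, -5.41871415e-01,  4.99241905e-04]), 'contact_force': array([-0.66550381,  0.0846945 , -0.38773825]), 'wrist_torque': array([-0.01247818, -0.0077093 , -0.00511022]), 'opening': 1.001297921909625}
scene {'K': array([[447.46071924,   0.        , 315.24976713],
       [  0.        , 447.46071924, 242.00779359],
       [  0.        ,   0.        ,   1.        ]]), 'xyz': array([1044.49644113, -765.57252202,  683.97037363]), 'rotation': array([-2.0563258 , -0.58622611,  0.32951193])}
top {'K': array([[468.36071212,   0.        , 322.79933441],
       [  0.        , 468.36071212, 233.32653431],
       [  0.        ,   0.        ,   1.        ]]), 'xyz': array([ 437.97262105,   68.94386489, 1056.28021813]), 'rotation': array([-2.21332001,  2.15746911, -0.12172961])}
wrist {'K': array([[340.00176188,   0.        , 318.88335709],
       [  0.        , 340.00176188, 236.27985987],
       [  0.        ,   0.        ,   1.        ]]), 'xyz': array([ 282.82366273, -561.73565227,  371.7501161 ]), 'rotation': array([ 2.36317379, -1.65913474, -0.2497576 ])}
```

View pics/top0.png

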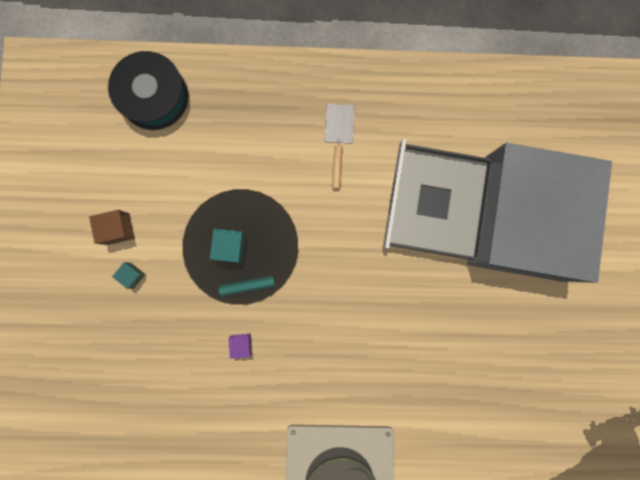

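View pics/scene0.png

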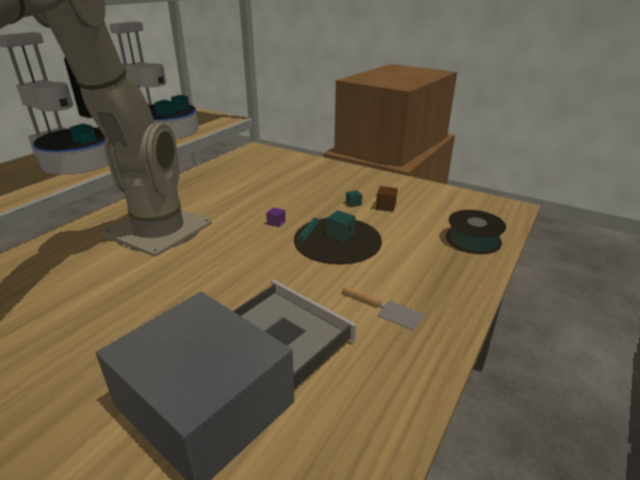

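Cap candidates in the top view are teal on the plate (227,246), small teal on the table (128,275), brown (110,227) and purple (240,346). The larger teal one on the plate fits. I'll check it in an enlarged crop and measure.

```bash
cat > h.py <<'E'
import cv2,numpy as np
from scipy.spatial.transform import Rotation as R
def load(r,c):
    p=r.camera_params(c);return p['K'],p['xyz'],R.from_rotvec(p['rotation']).as_matrix()
def onz(P,uv,z):
    K,t,M=P;uv=np.atleast_2d(uv).astype(float)
    d=(M@np.linalg.inv(K)@np.c_[uv,np.ones(len(uv))].T).T
    return t+d*((z-t[2])/d[:,2])[:,None]
def proj(P,X):
    K,t,M=P;q=(np.atleast_2d(X)-t)@M@K.T;return q[:,:2]/q[:,2:]
E
python3 - <<'E'
from cell import r
from h import *
im=r.read_camera("top")[:,:,::-1].copy();P=load(r,"top")
print(onz(P,[[0,0],[640,480]],0))
for q,z in(("cap",68),("rod",20),("plate",8),("scraper",3),("drawer_pocket",20),("drawer_front",55),("drawer",50)):
    for d in r.regions_of("top",q)[:3]:
        m=d['region'].astype(np.uint8);x=cv2.minAreaRect(np.argwhere(m)[:,::-1].astype(np.float32))
        b=cv2.boxPoints(x);print(q,round(d['p'],2),d['uv'],m.sum(),x,'\n',onz(P,np.vstack([d['uv'],b]),z).round(0)[:,:2].tolist())
cv2.imwrite("pics/c1.png",np.hstack([cv2.resize(im[180:310,175:305],(400,400),interpolation=3),cv2.resize(im[135:265,380:510],(400,400),interpolation=3)]))
s=r.read_camera("scene")[:,:,::-1];cv2.imwrite("pics/s1.png",cv2.resize(s[180:270,260:410],(800,480),interpolation=3))
E
```

```text
[[1059.74882944  813.78978956    0.        ]
 [   8.50358881 -662.05895856    0.        ]]
cap 0.87 [110.4, 228.9] 1320 ((111.61766052246094, 227.47061157226562), (33.71245193481445, 42.6862678527832), 75.96376037597656) 
 [[525.0, 495.0], [550.0, 546.0], [574.0, 461.0], [506.0, 440.0], [482.0, 524.0]]
cap 0.77 [226.6, 246.6] 1022 ((227.51219177246094, 245.39024353027344), (33.57118606567383, 31.362558364868164), 6.340191841125488) 
 [[494.0, 250.0], [467.0, 286.0], [532.0, 282.0], [526.0, 211.0], [461.0, 216.0]]
cap 0.75 [241.4, 344.6] 518 ((239.44137573242188, 345.79656982421875), (23.4188289642334, 22.671417236328125), 85.2363510131836) 
 [[292.0, 211.0], [311.0, 241.0], [316.0, 195.0], [268.0, 189.0], [263.0, 235.0]]
rod 0.93 [243.9, 283.7] 649 ((246.0914306640625, 285.9963073730469), (11.723798751831055, 56.34151840209961), 79.5625228881836) 
 [[416.0, 218.0], [411.0, 276.0], [436.0, 156.0], [411.0, 150.0], [386.0, 270.0]]
plate 0.72 [247.5, 242.2] 8876 ((239.50003051757812, 246.49998474121094), (114.55130004882812, 115.96551513671875), 45.0) 
 [[508.0, 215.0], [492.0, 413.0], [
[... 389 characters left out ...]
 -343.0], [479.0, -306.0]]
drawer_pocket 0.62 [437.1, 205.6] 10015 ((438.3788146972656, 200.93914794921875), (97.34004974365234, 111.12328338623047), 9.30993938446045) 
 [[601.0, -207.0], [503.0, -83.0], [753.0, -121.0], [723.0, -340.0], [473.0, -298.0]]
drawer_front 0.7 [436.0, 201.7] 9942 ((438.4437255859375, 200.74899291992188), (97.03624725341797, 110.9531478881836), 9.162346839904785) 
 [[604.0, -196.0], [501.0, -79.0], [742.0, -114.0], [714.0, -326.0], [473.0, -286.0]]
drawer 0.85 [439.4, 201.5] 9841 ((438.1210021972656, 200.51768493652344), (96.60408782958984, 107.92219543457031), 8.310276985168457) 
 [[605.0, -204.0], [503.0, -81.0], [740.0, -113.0], [715.0, -325.0], [478.0, -289.0]]
```

View pics/c1.png

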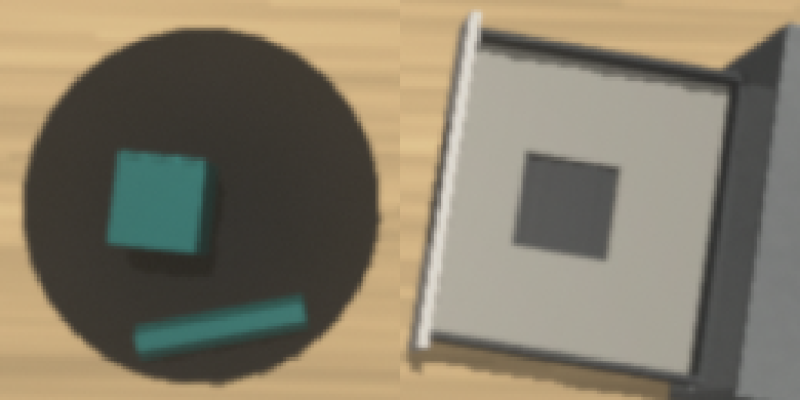

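View pics/s1.png

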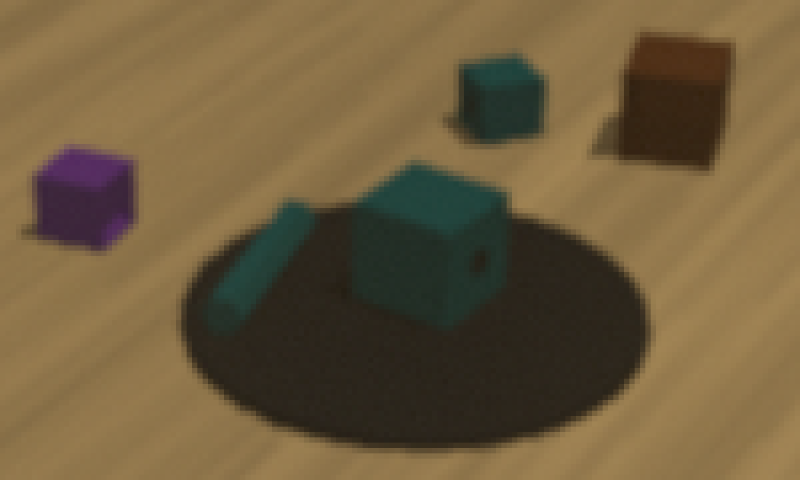

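Run:
```python
from cell import r
from h import *
P=load(r,"top")
s=130/400
cap=np.array([[118,151],[208,159],[196,253],[107,244]])*s+[175,180]
po=(np.array([[527,153],[620,168],[606,259],[513,243]])-[400,0])*s+[380,135]
fr=(np.array([[469,14],[417,347],[482,12],[430,347]])-[400,0])*s+[380,135]
for n,a,z in(("cap",cap,68),("pocket",po,25),("front",fr,55)):
    X=onz(P,a,z)[:,:2];print(n,X.round(1).tolist(),X.mean(0).round(1))
    d=np.roll(X,-1,0)-X;print(np.hypot(*d.T).round(1),np.degrees(np.arctan2(d[:,1],d[:,0])).round(1))
im=r.read_camera("top")
g=im[:,:,0].astype(int)
g=im.astype(int);m=((g[:,:,1]-g[:,:,0]>45)&(g[:,:,1]>90)).astype(np.uint8)
n,l,st,ce=cv2.connectedComponentsWithStats(m)
for i in range(1,n):
  if st[i,4]>100:
    pts=np.argwhere(l==i)[:,::-1].astype(np.float32);rc=cv2.minAreaRect(pts);print(st[i],rc,onz(P,rc[0],68 if st[i,4]>700 else 20))
```

```text
cap [[530.1, 279.9], [526.3, 218.2], [461.7, 223.8], [466.3, 284.5]] [496.1 251.6]
[61.8 64.8 60.8 64. ] [-93.6 175.1  85.7  -4.1]
pocket [[646.4, -170.2], [637.3, -238.5], [570.2, -228.2], [580.0, -160.4]] [ 608.5 -199.3]
[68.8 67.9 68.5 67.1] [-97.6 171.3  81.8  -8.4]
front [[739.7, -121.1], [500.9, -86.9], [741.4, -130.4], [501.1, -96.0]] [ 620.8 -108.6]
[241.2 244.5 242.8 239.9] [171.8 -10.3 171.8  -6. ]
[211 230  30  32 808] ((225.6126251220703, 245.0426483154297), (27.39927101135254, 29.619253158569336), 6.709836483001709) [[497.09455084 252.70080601  68.        ]]
[116 265  20  17 155] ((125.04879760742188, 274.4390563964844), (14.992681503295898, 14.992681503295898), 38.65980911254883) [[430.01844947 477.43681477  20.        ]]
[220 279  53  15 302] ((246.04974365234375, 285.7685546875), (5.681184768676758, 53.497825622558594), 79.50852966308594) [[411.77194397 213.19720719  20.        ]]
```

The crop shows the teal cap at about (227,246) on the plate. It is larger than the small teal one, and the black dot is on the far face, so it is the cap meant. Its top face measures 64×61 mm at z=68, which agrees with the description. Next I'll plan the transit.

```bash
cat >> h.py <<'E'
def tool(az,tilt):
    """tool z = down tilted by tilt(deg) towards azimuth az; tool x in that plane: for tilt 0, x points to az"""
    a=np.radians(az);t=np.radians(tilt);d=np.array([np.cos(a),np.sin(a),0]);Z=np.array([0,0,1.])
    z=-np.cos(t)*Z+np.sin(t)*d; x=np.cos(t)*d+np.sin(t)*Z
    return np.c_[x,np.cross(z,x),z]
def plan(s,wps,grip,vt=40,vr=8):
    """wps: list of (pos,R). prints rows"""
    p=np.array(s['tool_pos']);M=R.from_rotvec(s['orientation']);rows=[]
    for T,Q in wps:
        T=np.array(T,float);Q=R.from_matrix(Q)
        n=max(1,int(np.ceil(max(np.linalg.norm(T-p)/vt,np.degrees((M.inv()*Q).magnitude())/vr))))
        while n>0:
            dp=M.inv().apply((T-p)/n)/30;dr=np.degrees((M.inv()*Q).as_rotvec())/n/8
            f=max(1,abs(dp).max(),abs(dr).max())
            if f>1: n=int(np.ceil(n*f-1e-9)) if f>1.001 else n; dp=M.inv().apply((T-p)/n)/30;dr=np.degrees((M.inv()*Q).as_rotvec())/n/8
            dp=np.clip(dp,-1,1).round(2);dr=np.clip(dr,-1,1).round(2)
            rows.append([grip,*dp.tolist(),*dr.tolist()])
            p=p+M.apply(dp*30);M=M*R.from_rotvec(np.radians(dr*8));n-=1
    print(len(rows));print("["+",".join("["+",".join(f"{v+0:g}" for v in x)+"]" for x in rows)+"]")
    return rows
def stat(s):
    M=R.from_rotvec(s['orientation']).as_matrix()
    print('t',round(s['time_s'],2),'p',s['tool_pos'].round(1),'q',s['joints'].round(2),'F',s['contact_force'].round(1),'op',round(s['opening']*85.4,1))
    z=M[:,2];print(' tilt',np.degrees(np.arccos(-z[2])).round(1),'az z',np.degrees(np.arctan2(z[1],z[0])).round(1),'az y',np.degrees(np.arctan2(M[1,1],M[0,1])).round(1),'y_z',M[2,1].round(3))
E
python3 - <<'E'
from cell import r
from h import *
s=r.sense();stat(s)
plan(s,[([500,-330,300],tool(10,0)),([600,0,300],tool(0,-8)),([570,240,260],tool(-4.5,-25))],85)
E
```

```text
t 0.65 p [ 212.5 -587.8  231.4] q [ 1.2   0.33 -0.06  1.46  0.02  1.35 -0.09] F [0.4 0.4 0.2] op 85.4
 tilt 0.0 az z -44.1 az y -70.1 y_z 0.0
31
[[85,0.99,-0.4,-0.19,0,0,0.1],[85,0.99,-0.42,-0.19,0,0,0.1],[85,0.98,-0.43,-0.19,0,0,0.1],[85,0.98,-0.44,-0.19,0,0,0.1],[85,0.97,-0.46,-0.19,0,0,0.1],[85,0.96,-0.47,-0.19,0,0,0.1],[85,0.96,-0.48,-0.19,0,0,0.11],[85,0.95,-0.5,-0.19,0,0,0.1],[85,0.94,-0.51,-0.19,0,0,0.11],[85,0.94,-0.53,-0.19,0,0,0.1],[85,0.93,-0.54,-0.19,0,0,0.11],[85,0.92,-0.55,-0.2,0,0,0.1],[85,0.47,-0.93,0,0.01,-0.09,0.11],[85,0.46,-0.94,0,0.01,-0.09,0.11],[85,0.44,-0.95,-0.01,0.01,-0.09,0.11],[85,0.43,-0.95,-0.01,0.01,-0.09,0.12],[85,0.41,-0.96,-0.02,0.01,-0.09,0.11],[85,0.4,-0.97,-0.02,0.01,-0.09,0.12],[85,0.38,-0.97,-0.02,0.01,-0.09,0.11],[85,0.37,-0.98,-0.03,0,-0.09,0.12],[85,0.35,-0.98,-0.03,0.01,-0.09,0.11],[85,0.33,-0.99,-0.04,0,-0.09,0.12],[85,0.32,-1,-0.04,0.01,-0.1,0.11],[85,-0.1,-1,0.18,0.02,-0.27,0.07],[85,-0.1,-1,0.19,0.02,-0.26,0.07],[85,-0.11,-1,0.2,0.02,-0.27,0.07],[85,-0.11,-0.99,0.2,0.02,-0.26,0.07],[85,-0.11,-0.99,0.21,0.02,-0.27,0.07],[85,-0.11,-0.99,0.22,0.02,-0.26,0.06],[85,-0.11,-0.99,0.22,0.02,-0.27,0.07],[85,-0.12,-0.99,0.23,0.02,-0.26,0.06]]
```

Emit:
move_arm([
  [[85,0.99,-0.4,-0.2,0,0,0.1],[85,0.99,-0.42,-0.2,0,0,0.1],[85,0.98,-0.43,-0.2,0,0,0.1],[85,0.98,-0.44,-0.2,0,0,0.1],[85,0.97,-0.46,-0.2,0,0,0.1],[85,0.96,-0.47,-0.2,0,0,0.1],[85,0.96,-0.48,-0.2,0,0,0.1],[85,0.95,-0.5,-0.2,0,0,0.1],[85,0.94,-0.51,-0.2,0,0,0.1],[85,0.94,-0.53,-0.2,0,0,0.1],[85,0.93,-0.54,-0.2,0,0,0.1],[85,0.92,-0.55,-0.2,0,0,0.1],[85,0.47,-0.93,0,0,-0.1,0.1],[85,0.46,-0.94,0,0,-0.1,0.1],[85,0.44,-0.95,0,0,-0.1,0.1],[85,0.43,-0.95,0,0,-0.1,0.1],[85,0.41,-0.96,0,0,-0.1,0.1],[85,0.4,-0.97,0,0,-0.1,0.1]],
])

```text
time_s: 2.45
tool_pos: [566.4, -139.8, 303.0]
orientation: [3.126, 0.113, -0.134]
contact_force: [0.4, -0.1, 0.6]
opening: 0.994
```

Run:
```python
from cell import r
from h import *
s=r.sense();stat(s)
plan(s,[([600,0,300],tool(0,-8)),([570,240,260],tool(-4.5,-25))],85,vt=36)
```

```text
t 2.45 p [ 566.4 -139.8  303. ] q [ 0.44  0.3  -0.38  1.37  0.13  1.57 -1.43] F [ 0.4 -0.1  0.6] op 84.9
 tilt 4.9 az z -170.9 az y -85.8 y_z 0.007
13
[[85,0.29,-0.91,-0.01,0.02,-0.08,0.1],[85,0.28,-0.92,-0.01,0.02,-0.08,0.1],[85,0.26,-0.92,-0.01,0.02,-0.08,0.1],[85,0.25,-0.93,-0.02,0.03,-0.07,0.11],[85,0.24,-0.93,-0.01,0.02,-0.08,0.1],[85,-0.1,-1,0.18,0.02,-0.27,0.07],[85,-0.1,-1,0.19,0.02,-0.26,0.07],[85,-0.11,-1,0.2,0.02,-0.27,0.07],[85,-0.11,-0.99,0.2,0.02,-0.26,0.07],[85,-0.11,-0.99,0.21,0.02,-0.27,0.07],[85,-0.11,-0.99,0.21,0.02,-0.26,0.06],[85,-0.11,-0.99,0.22,0.02,-0.27,0.07],[85,-0.11,-0.99,0.23,0.02,-0.26,0.06]]
```

Emit:
move_arm([
  [[85,0.29,-0.91,0,0,-0.1,0.1],[85,0.28,-0.92,0,0,-0.1,0.1],[85,0.26,-0.92,0,0,-0.1,0.1],[85,0.25,-0.93,0,0,-0.1,0.1],[85,0.24,-0.93,0,0,-0.1,0.1],[85,-0.1,-1,0.2,0,-0.3,0.1],[85,-0.1,-1,0.2,0,-0.3,0.1],[85,-0.1,-1,0.2,0,-0.3,0.1],[85,-0.1,-1,0.2,0,-0.3,0.1],[85,-0.1,-1,0.2,0,-0.3,0.1],[85,-0.1,-1,0.2,0,-0.3,0.1],[85,-0.1,-1,0.2,0,-0.3,0.1],[85,-0.1,-1,0.2,0,-0.3,0]],
])

```text
time_s: 3.75
tool_pos: [575.5, 255.4, 251.2]
orientation: [3.016, -0.169, -0.769]
contact_force: [-0.3, -0.5, 0.5]
opening: 0.996
```

```bash
cat >> h.py <<'E'
def tcp_for(c,az,t,xo,zo):
    d=np.array([np.cos(np.radians(az)),np.sin(np.radians(az)),0]);M=tool(az,t)
    return np.array(c)+xo*d+[0,0,zo]+19*M[:,2]
E
python3 - <<'E'
from cell import r
from h import *
s=r.sense();stat(s)
P=load(r,"wrist");im=r.read_camera("wrist")[:,:,::-1].copy()
cv2.imwrite("pics/w1.png",im)
c=np.array([496,251.6,38.]);M=tool(-4.5,0)
d=M[:,0];n=np.array([-d[1],d[0],0])
for a in(-32,32):
  for b in(-30,30):
    for z in(8,68):
      X=np.array([c[0],c[1],0])+a*d+b*n+[0,0,z];print(a,b,z,proj(P,X).round(0))
g=tcp_for(c,-4.5,-35,20,2);print(g)
pre=g-70*tool(-4.5,-35)[:,2]
plan(s,[(pre,tool(-4.5,-35)),(g,tool(-4.5,-35))],85,vt=30)
E
```

```text
t 3.75 p [575.5 255.4 251.2] q [-0.16  0.75 -0.47  0.93  0.05  1.94 -2.26] F [-0.3 -0.5  0.5] op 85.1
 tilt 28.6 az z 179.6 az y -95.7 y_z 0.05
-32 -30 8 [[344. 180.]]
-32 -30 68 [[350. 214.]]
-32 30 8 [[294. 183.]]
-32 30 68 [[294. 217.]]
32 -30 8 [[346. 131.]]
32 -30 68 [[353. 163.]]
32 30 8 [[290. 134.]]
32 30 68 [[289. 166.]]
[505.07398913 250.88586157  24.43611116]
9
[[85,0.31,0.01,0.91,0.04,-0.14,-0.05],[85,0.32,0.02,0.9,0.04,-0.13,-0.05],[85,0.34,0.03,0.89,0.04,-0.14,-0.05],[85,0.36,0.03,0.89,0.04,-0.13,-0.06],[85,0.37,0.04,0.88,0.03,-0.14,-0.05],[85,0.39,0.05,0.87,0.04,-0.13,-0.06],[85,0,0,0.78,0,0,0],[85,0,0,0.78,0,0,0],[85,-0.01,0,0.78,0,0,0]]
```

View pics/w1.png

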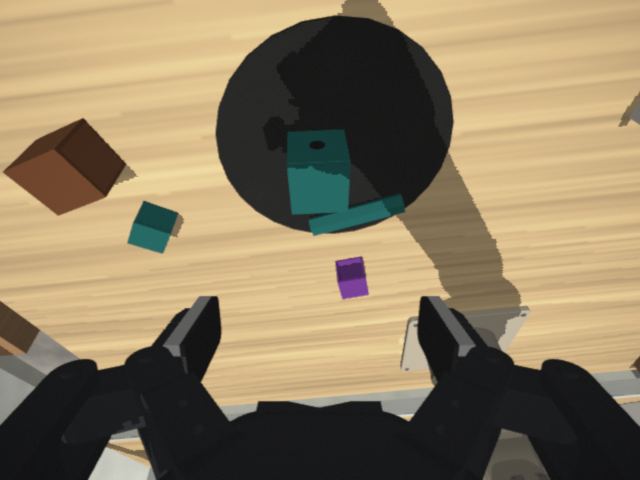

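The wrist view shows the cap's top corners within about 3 px of the prediction, with its crown dot at (317,145), so the cap pose holds. J6 is near its limit, so I'll grasp at a 28° tilt.

Run:
```python
from cell import r
from h import *
s=r.sense();stat(s)
c=np.array([496,252.3,38.]);Q=tool(-4.5,-28)
g=tcp_for(c,-4.5,-28,21,2);print(g)
pre=g-60*Q[:,2]
plan(s,[(pre,Q),(g,Q)],85,vt=30)
```

```text
t 3.8 p [573.1 260.6 248.4] q [-0.16  0.76 -0.47  0.93  0.05  1.94 -2.26] F [-0.4  4.7 -1.5] op 84.9
 tilt 29.1 az z 179.7 az y -95.4 y_z 0.049
[508.04280157 251.35221096  23.22399574]
9
[[85,0.29,0.04,0.94,0.04,0.02,-0.04],[85,0.29,0.04,0.94,0.04,0.02,-0.04],[85,0.28,0.05,0.94,0.04,0.02,-0.04],[85,0.28,0.06,0.93,0.05,0.02,-0.05],[85,0.28,0.06,0.94,0.04,0.02,-0.04],[85,0.28,0.07,0.93,0.05,0.02,-0.05],[85,0,0,0.67,0,0,0],[85,0,0,0.67,0,0,0],[85,0,0,0.66,0,0,0]]
```

Emit:
move_arm([
  [[85,0.3,0,0.94,0,0,0],[85,0.3,0,0.94,0,0,0],[85,0.3,0,0.94,0,0,0],[85,0.3,0.1,0.94,0.1,0,-0.1],[85,0.3,0.1,0.94,0.1,0,-0.1],[85,0.3,0.1,0.6,0.1,0,-0.1],[85,0,0,0,0,0,0]],
])

```text
time_s: 4.5
tool_pos: [539.9, 250.7, 75.0]
orientation: [-3.012, 0.104, 0.779]
contact_force: [-0.1, -1.1, -0.0]
opening: 0.995
```

Run:
```python
from cell import r
from h import *
s=r.sense();stat(s)
c=np.array([496,252.3,38.]);Q=tool(-4.5,-28)
g=tcp_for(c,-4.5,-28,21,2);print(g)
plan(s,[(g-50*Q[:,2],Q),(g,Q)],85,vt=20)
P=load(r,"wrist");cv2.imwrite("pics/w2.png",r.read_camera("wrist")[:,:,::-1])
```

```text
t 4.5 p [539.9 250.7  75. ] q [-0.08  0.79 -0.49  1.26  0.06  1.58 -2.17] F [-0.1 -1.1 -0. ] op 85.0
 tilt 29.0 az z 174.7 az y -94.1 y_z -0.011
[508.04280157 251.35221096  23.22399574]
4
[[85,-0.12,0.06,0.36,-0.05,0.13,0.08],[85,0,0,0.56,0,0,0],[85,0,0,0.55,0,0,0],[85,0,0,0.56,0,0,0]]
```

View pics/w2.png

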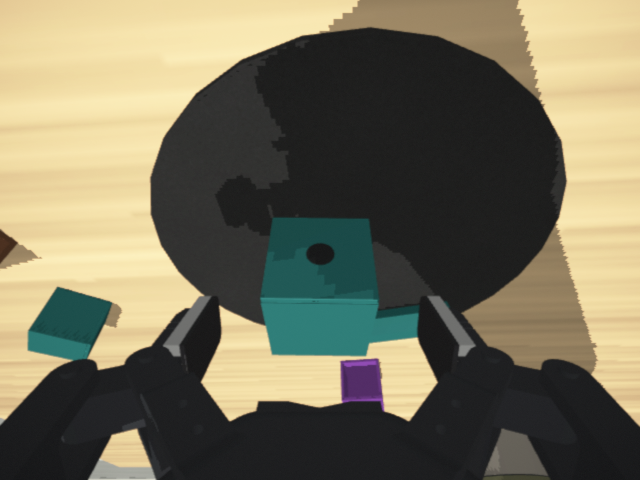

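The cap sits centred between the fingers (262–378, finger tips at 219 and 418). Descend and close.

Emit:
move_arm([
  [[85,-0.1,0,0.4,0,0.1,0.1],[85,0,0,0.55,0,0,0],[85,0,0,0.55,0,0,0],[85,0,0,0.5,0,0,0],[85,0,0,0,0,0,0],[56,0,0,0,0,0,0],[56,0,0,0,0,0,0],[56,0,0,0,0,0,0],[56,0,0,0,0,0,0],[56,0,0,0,0,0,0],[56,0,0,0,0,0,0]],
], force=40)

```text
time_s: 5.65
tool_pos: [515.8, 259.1, 34.3]
orientation: [-3.02, 0.127, 0.734]
contact_force: [0.2, -0.3, 0.3]
opening: 0.697
```

Run:
```python
from cell import r
from h import *
s=r.sense();stat(s)
cv2.imwrite("pics/w3.png",r.read_camera("wrist")[:,:,::-1])
```

```text
t 5.65 p [515.8 259.1  34.3] q [-0.09  0.78 -0.49  1.38  0.06  1.45 -2.19] F [ 0.2 -0.3  0.3] op 59.5
 tilt 27.4 az z 173.8 az y -95.0 y_z -0.011
```

View pics/w3.png

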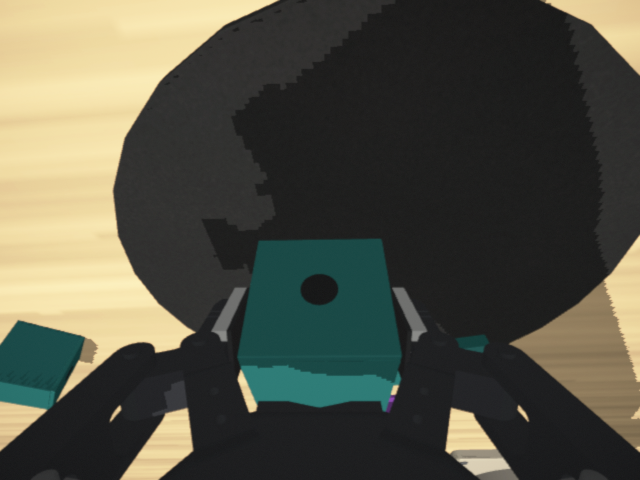

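The cap is gripped, but the descent stopped about 12 mm short. The pads are very near the crown, so I'll regrasp deeper.

Emit:
move_arm([
  [[85,0,0,0,0,0,0],[85,0,0,0,0,0,0],[85,0,0,0,0,0,0],[85,-0.1,0,0.25,0,0,0],[85,-0.1,0,0.25,0,0,0],[85,0,0,0,0,0,0],[85,0,0,0,0,0,0]],
])

```text
time_s: 6.4
tool_pos: [501.8, 260.4, 22.6]
orientation: [-3.02, 0.126, 0.736]
contact_force: [-0.5, -0.4, 0.1]
opening: 0.996
```

Run:
```python
from cell import r
from h import *
s=r.sense();stat(s)
cv2.imwrite("pics/w4.png",r.read_camera("wrist")[:,:,::-1])
s=r.sense();stat(s)
```

```text
t 6.4 p [501.8 260.4  22.6] q [-0.08  0.77 -0.49  1.42  0.06  1.41 -2.2 ] F [-0.5 -0.4  0.1] op 85.1
 tilt 27.4 az z 173.9 az y -94.9 y_z -0.011
t 6.45 p [501.8 260.4  22.5] q [-0.08  0.77 -0.49  1.42  0.06  1.41 -2.2 ] F [-0.5 -0.2 -0.6] op 85.0
 tilt 27.4 az z 173.9 az y -94.9 y_z -0.011
```

View pics/w4.png

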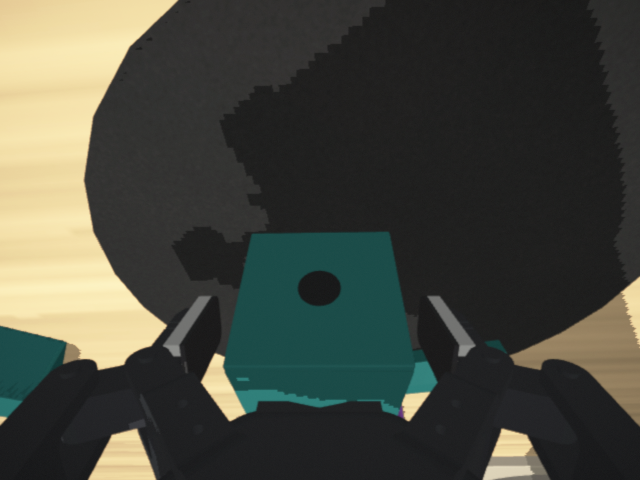

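Emit:
move_arm([
  [[56,0,0,0,0,0,0],[56,0,0,0,0,0,0],[56,0,0,0,0,0,0],[56,0,0,0,0,0,0],[56,0,0,0,0,0,0],[56,0,0,0,0,0,0]],
], force=45)

```text
time_s: 7.05
tool_pos: [502.7, 260.4, 23.1]
orientation: [-3.02, 0.127, 0.734]
contact_force: [0.3, 0.3, 0.8]
opening: 0.7
```

Run:
```python
from cell import r
from h import *
cv2.imwrite("pics/w5.png",r.read_camera("wrist")[:,:,::-1])
s=r.sense();stat(s);P=load(r,"wrist");im=r.read_camera("wrist")[:,:,::-1].copy()
M=R.from_rotvec(s['orientation']).as_matrix();G=s['tool_pos']-19*M[:,2]
yl=M[:,1]; az=np.degrees(np.arctan2(yl[1],yl[0]))+90
d=np.array([np.cos(np.radians(az)),np.sin(np.radians(az)),0]);n=np.array([-d[1],d[0],0])
print("G",G,"az",az)
for xo in(16,20,24):
  c=G-xo*d;c[2]=38
  for b in(-30,30):
    for z in(-30,30):print(xo,b,z,proj(P,c+32*d+b*n+[0,0,z]).round(0))
top=im[225:425,210:430];cv2.imwrite("pics/w5c.png",cv2.resize(top,(660,600),interpolation=3))
```

```text
t 7.1 p [502.7 260.4  23.1] q [-0.08  0.77 -0.49  1.42  0.06  1.41 -2.2 ] F [ 0.3 -0.   0.2] op 60.0
 tilt 27.4 az z 173.8 az y -95.0 y_z -0.011
G [511.39403807 259.47380023  39.98480677] az -4.960450177710655
16 -30 -30 [[388. 243.]]
16 -30 30 [[414. 378.]]
16 30 -30 [[253. 242.]]
16 30 30 [[225. 376.]]
20 -30 -30 [[387. 249.]]
20 -30 30 [[411. 383.]]
20 30 -30 [[254. 248.]]
20 30 30 [[227. 381.]]
24 -30 -30 [[386. 255.]]
24 -30 30 [[409. 388.]]
24 30 -30 [[255. 254.]]
24 30 30 [[229. 386.]]
```

View pics/w5c.png

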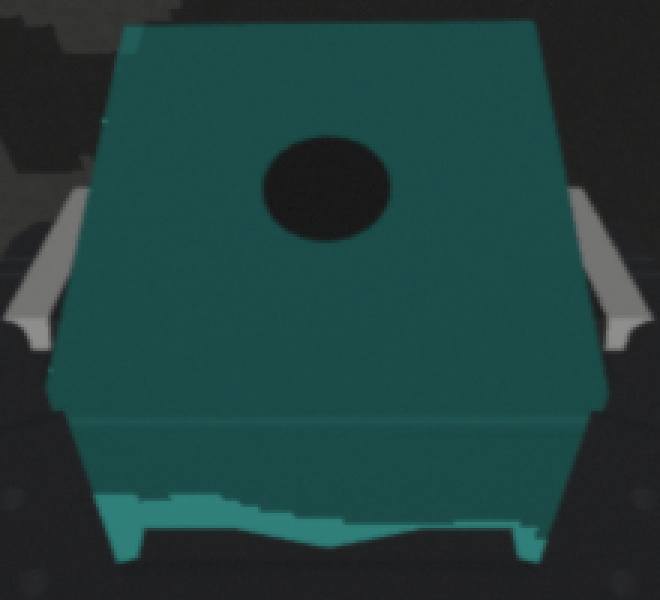

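```bash
cat >> h.py <<'E'
PK=np.array([607.5,-199.,20.]);AZ=-8.3
def place(lift,xo=8,zo=2,tilt=62.6,pk=PK):
    Q=tool(AZ,tilt);d=np.array([np.cos(np.radians(AZ)),np.sin(np.radians(AZ)),0])
    return pk+[0,0,32+xo+lift]-zo*d+19*Q[:,2],Q
E
python3 - <<'E'
from cell import r
from h import *
s=r.sense();stat(s)
p,Q=place(90)
print(p)
M0=R.from_rotvec(s['orientation']).as_matrix()
plan(s,[(s['tool_pos']+[0,0,150],M0),([560,60,230],tool(-6,20)),(p+[0,0,30],Q)],56,vt=36,vr=7)
E
```

```text
t 7.15 p [502.7 260.4  23.1] q [-0.08  0.77 -0.49  1.42  0.06  1.41 -2.2 ] F [0.6 0.7 1.2] op 59.6
 tilt 27.4 az z 173.8 az y -95.0 y_z -0.011
[ 622.21275659 -201.14635907  141.25620409]
21
[[56,-0.46,-0.01,-0.89,0,0,0],[56,-0.46,-0.01,-0.89,0,0,0],[56,-0.46,-0.01,-0.89,0,0,0],[56,-0.46,-0.01,-0.89,0,0,0],[56,-0.46,-0.02,-0.88,0,0,0],[56,0.19,0.92,-0.41,-0.01,0.85,0.02],[56,0.24,0.93,-0.39,-0.01,0.84,0.02],[56,0.28,0.92,-0.35,-0.01,0.85,0.02],[56,0.32,0.93,-0.32,-0.01,0.84,0.02],[56,0.36,0.92,-0.28,-0.01,0.85,0.02],[56,0.4,0.92,-0.23,-0.01,0.84,0.02],[56,0.42,0.93,-0.18,-0.01,0.85,0.02],[56,0.24,0.94,0.32,-0.02,0.59,0.02],[56,0.21,0.94,0.34,-0.02,0.59,0.02],[56,0.18,0.93,0.36,-0.02,0.59,0.03],[56,0.16,0.93,0.37,-0.02,0.59,0.02],[56,0.13,0.93,0.39,-0.02,0.59,0.03],[56,0.1,0.93,0.4,-0.02,0.59,0.02],[56,0.07,0.93,0.41,-0.03,0.59,0.02],[56,0.04,0.93,0.42,-0.02,0.6,0.03],[56,0.01,0.92,0.42,-0.03,0.59,0.02]]
```

Emit:
move_arm([
  [[56,-0.46,0,-0.88,0,0,0],[56,-0.46,0,-0.88,0,0,0],[56,-0.46,0,-0.88,0,0,0],[56,-0.46,0,-0.88,0,0,0],[56,-0.46,0,-0.88,0,0,0],[56,0.2,0.92,-0.4,0,0.85,0],[56,0.24,0.92,-0.4,0,0.85,0],[56,0.28,0.92,-0.35,0,0.85,0],[56,0.32,0.92,-0.3,0,0.85,0],[56,0.36,0.92,-0.3,0,0.85,0],[56,0.4,0.92,-0.2,0,0.85,0],[56,0.4,0.92,-0.2,0,0.85,0],[56,0,0,0,0,0,0]],
])

```text
time_s: 8.45
tool_pos: [560.0, 51.4, 234.0]
orientation: [3.072, -0.131, 0.593]
contact_force: [0.0, 0.4, -1.2]
opening: 0.7
```

Run:
```python
from cell import r
from h import *
s=r.sense();stat(s)
p,Q=place(90)
plan(s,[(p+[0,0,30],Q)],56,vt=36,vr=7)
```

```text
t 8.45 p [560.   51.4 234. ] q [ 0.23 -0.05 -0.46  1.94  0.11  0.89 -1.94] F [ 0.   0.4 -1.2] op 59.8
 tilt 21.8 az z -4.0 az y -94.8 y_z -0.006
9
[[56,0.2,0.91,0.33,-0.04,0.57,0.03],[56,0.18,0.91,0.35,-0.04,0.57,0.03],[56,0.15,0.91,0.36,-0.04,0.57,0.03],[56,0.13,0.91,0.38,-0.04,0.56,0.04],[56,0.1,0.9,0.39,-0.03,0.56,0.04],[56,0.08,0.9,0.41,-0.04,0.57,0.03],[56,0.05,0.9,0.42,-0.03,0.56,0.04],[56,0.02,0.9,0.42,-0.04,0.57,0.03],[56,0,0.89,0.42,-0.03,0.57,0.04]]
```

Emit:
move_arm([
  [[56,0.2,0.9,0.33,0,0.57,0],[56,0.18,0.9,0.35,0,0.57,0],[56,0.15,0.9,0.36,0,0.57,0],[56,0.13,0.9,0.38,0,0.57,0],[56,0.1,0.9,0.39,-0.1,0.57,0.1],[56,0.08,0.9,0.41,-0.1,0.57,0.1],[56,0.05,0.9,0.42,-0.1,0.57,0.1],[56,0,0.9,0.42,0,0.57,0],[56,0,0.6,0.42,0,0.57,0],[56,0,0,0,0,0,0]],
])

```text
time_s: 9.45
tool_pos: [606.7, -129.9, 198.6]
orientation: [2.802, -0.164, 1.337]
contact_force: [0.4, -0.1, 0.1]
opening: 0.7
```

Run:
```python
from cell import r
from h import *
s=r.sense();stat(s)
p,Q=place(40);print(p)
plan(s,[(p,Q)],56,vt=25,vr=7)
for c in("top","scene","wrist"):cv2.imwrite(f"pics/{c}6.png",r.read_camera(c)[:,:,::-1])
```

```text
t 9.45 p [ 606.7 -129.9  198.6] q [ 0.06 -0.1   0.11  2.3  -0.73  0.07 -0.81] F [ 0.4 -0.1  0.1] op 59.8
 tilt 51.0 az z -5.5 az y -96.3 y_z -0.016
[ 622.21275659 -201.14635907   91.25620409]
6
[[56,-0.38,0.39,0.47,-0.05,0.24,0.01],[56,-0.39,0.39,0.46,-0.04,0.24,0.01],[56,-0.41,0.39,0.45,-0.05,0.24,0.01],[56,-0.42,0.39,0.44,-0.04,0.25,0.01],[56,-0.43,0.38,0.43,-0.05,0.24,0],[56,-0.45,0.38,0.41,-0.04,0.25,0]]
```

View pics/scene6.png

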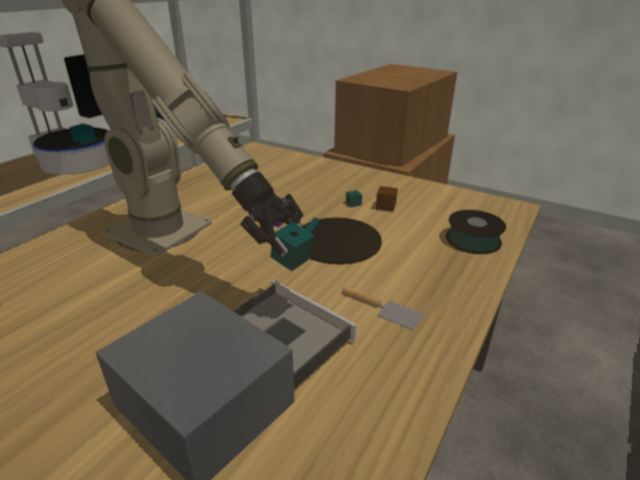

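View pics/wrist6.png

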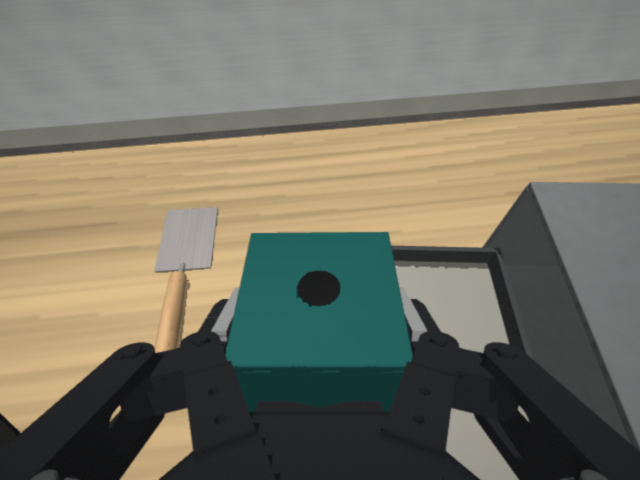

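View pics/top6.png

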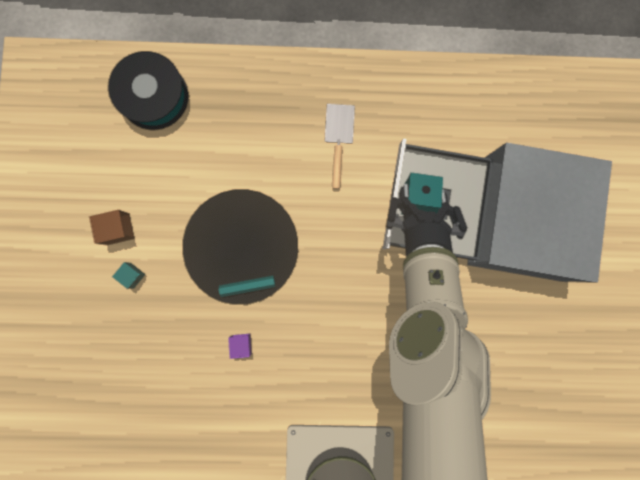

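The scene view shows the cap held rim-down, still tilted. J6 is at its lower limit (0.07), so 62° of lean won't be reachable low over the pocket. I'll fit the arm's kinematics from logged states to see which grasp tilts are feasible.

```bash
cat > kin.py <<'E'
from h import *
from scipy.optimize import least_squares
import itertools
D=[([1.2014,.3329,-.0647,1.4609,.0216,1.3499,-.0885],[212.45,-587.8,231.35],[-3.093,-.5419,.0005]),
([.44,.30,-.38,1.37,.13,1.57,-1.43],[566.4,-139.8,303],[3.126,.113,-.134]),
([-.16,.75,-.47,.93,.05,1.94,-2.26],[575.5,255.4,251.2],[3.016,-.169,-.769]),
([-.08,.79,-.49,1.26,.06,1.58,-2.17],[539.9,250.7,75.],[-3.012,.104,.779]),
([-.09,.78,-.49,1.38,.06,1.45,-2.19],[515.8,259.1,34.3],[-3.02,.127,.734]),
([-.08,.77,-.49,1.42,.06,1.41,-2.20],[502.7,260.4,23.1],[-3.02,.127,.734]),
([.23,-.05,-.46,1.94,.11,.89,-1.94],[560,51.4,234],[3.072,-.131,.593]),
([.06,-.1,.11,2.3,-.73,.07,-.81],[606.7,-129.9,198.6],[2.802,-.164,1.337])]
def Rz(a):return R.from_euler('z',a).as_matrix()
def Ry(a):return R.from_euler('y',a).as_matrix()
def fk(q,L,sg,off):
    H,a,b,c,e1,e2,e3=L
    M=Rz(sg[0]*q[0]+off[0]);p=np.array([0,0,H])
    M=M@Ry(q[1]);M=M@Rz(sg[1]*q[2]);p=p+M@[e1,0,a]
    M=M@Ry(q[3]);M=M@Rz(sg[2]*q[4]);p=p+M@[e2,0,b]
    M=M@Ry(q[5]);M=M@Rz(sg[3]*q[6]+off[1]);p=p+M@[0,0,c]
    return p,M
E
cat > fit.py <<'E'
from kin import *
best=None
for sg in itertools.product((1,-1),repeat=4):
  def f(x):
    o=[]
    for q,p,rv in D:
        P,M=fk(q,x[:7],sg,x[7:9]);o+=list((P-p)/10);o+=list((R.from_matrix(M).inv()*R.from_rotvec(rv)).as_rotvec()*10)
    return o
  for o0 in(0,np.pi):
   for o1 in(0,np.pi/2,np.pi,-np.pi/2):
    s=least_squares(f,[300,400,400,300,0,0,0,o0,o1],loss='soft_l1')
    if best is None or s.cost<best[0]:best=(s.cost,sg,s.x,f(s.x));
print(best[0],best[1],best[2].round(3).tolist());print(np.array(best[3]).reshape(-1,6).round(2))
E
python3 fit.py
```

```text
Still running in the background as job /tmp/bash_jobs.1000/4b033997de2b (pid 940). You'll get a notice when it ends.
```

```bash
kill -- -$(cat /tmp/bash_jobs.1000/4b033997de2b/pid); export OMP_NUM_THREADS=1 OPENBLAS_NUM_THREADS=1; nproc
sed -i 's/for sg in .*/for sg in [(-1,a,b,c) for a in(1,-1) for b in (1,-1) for c in(1,-1)]:/; s/for o0 in.*/for o0 in(0,):/; s/soft_l1.)/soft_l1'"'"',max_nfev=60)/' fit.py; time timeout 300 python3 fit.py
```

```text
1
1.8974391383868587 (-1, -1, -1, -1) [265.007, 448.745, 482.557, 349.896, 5.305, 6.719, 90.399, -0.078, -218.41]
[[-0.44  0.36 -0.68  0.   -0.   -0.08]
 [ 0.16  0.13 -0.4  -0.05 -0.06 -0.06]
 [-0.02 -0.02  0.01 -0.39 -0.04 -0.01]
 [ 0.31  0.02  0.58 -0.42 -0.07 -0.02]
 [-0.19  0.51  0.22 -0.36  0.04  0.07]
 [ 0.47  0.01  0.3  -0.42 -0.06 -0.09]
 [ 0.13  0.27 -0.63  0.27  0.07  0.  ]
 [-0.11 -0.07  0.51  0.64  0.    0.18]]
real	0m36.787s
user	0m36.248s
sys	0m0.145s
```

```bash
cat >> kin.py <<'E'
L=[265.0,448.7,482.6,349.9,5.3,6.7,0];SG=(-1,-1,-1,-1);OFF=(-.078,-218.41)
lo=np.array([-2.6,-.5,-1.47,.16,-1.27,.06,-2.6]);hi=np.array([2.6,2.12,1.34,2.42,4.41,2.06,2.6])
def ik(p,Q,q0):
    def f(q):
        P,M=fk(q,L,SG,OFF);return np.r_[(P-p)/10,(M.T@Q)[[2,0,1],[1,2,0]]*8-(M.T@Q)[[1,2,0],[2,0,1]]*8,.02*(q-q0)]
    s=least_squares(f,np.clip(q0,lo+.02,hi-.02),bounds=(lo+.01,hi-.01),max_nfev=80)
    return s.x,np.linalg.norm(s.fun[:3])*10,np.degrees(np.linalg.norm(s.fun[3:6])/16)
E
cat > t.py <<'E'
from kin import *
q8=np.array(D[7][0]);q6=np.array(D[5][0]);q7=np.array(D[6][0])
for t in(62.6,50,40,30,20,10):
    p,Q=place(0,tilt=t)
    for q0 in(q8,q7):
        q,e,a=ik(p,Q,q0);print('place',t,q.round(2),round(e,1),round(a,1))
for t in(27,40,50,60,70):
    g=tcp_for([503,259,38],-5,-t,16,2);q,e,a=ik(g,tool(-5,-t),q6);print('grasp',t,q.round(2),round(e,1),round(a,1))
E
OMP_NUM_THREADS=1 timeout 200 python3 t.py
```

```text
place 62.6 [ 1.51  0.71 -1.1   2.17 -1.26  0.07  0.39] 11.7 19.0
place 62.6 [ 1.73  1.88 -1.46  2.39  2.71  0.91 -2.59] 3.5 2.5
place 50 [ 1.05  0.38 -0.72  2.17 -1.26  0.07  0.01] 6.1 9.5
place 50 [ 1.27  0.49 -1.    2.18  1.42  0.07 -2.59] 6.0 9.3
place 40 [ 0.73  0.31 -0.42  2.18 -1.26  0.07 -0.1 ] 0.6 0.9
place 40 [ 0.73  0.31 -0.42  2.18 -1.26  0.07 -0.1 ] 0.6 0.9
place 30 [ 0.1   0.31  0.23  2.06 -0.61  0.33 -0.87] 0.0 0.0
place 30 [ 0.73  0.33 -0.48  2.05  0.11  0.28 -1.5 ] 0.0 0.0
place 20 [-0.02  0.37  0.35  1.91 -0.38  0.57 -1.14] 0.0 0.0
place 20 [ 0.59  0.37 -0.36  1.91  0.12  0.54 -1.53] 0.0 0.0
place 10 [-0.05  0.45  0.38  1.76 -0.28  0.8  -1.25] 0.0 0.0
place 10 [ 0.52  0.45 -0.32  1.76  0.15  0.79 -1.57] 0.0 0.0
grasp 27 [-0.11  0.79 -0.48  1.39  0.1   1.44 -2.22] 0.0 0.0
grasp 40 [-0.12  0.95 -0.48  1.2   0.04  1.68 -2.19] 0.0 0.0
grasp 50 [-0.13  1.08 -0.48  1.05  0.01  1.86 -2.2 ] 0.0 0.0
grasp 60 [-0.14  1.22 -0.49  0.89 -0.04  2.03 -2.22] 0.0 0.0
grasp 70 [-0.04  1.29 -0.65  0.9   0.    2.05 -2.31] 6.3 6.4
```

Grasping with a 55° back-tilt and placing at 35° forward is comfortably feasible. I'll put the cap back down on the plate where it was and regrasp it with more tilt.

Run:
```python
from cell import r
from h import *
s=r.sense();stat(s)
Q0=R.from_rotvec([-3.02,.127,.734]).as_matrix()
plan(s,[([560,51,234],tool(-5,20)),([504,255,150],Q0)],56,vt=36,vr=7.5)
```

```text
t 9.6 p [ 606.7 -128.8  198.4] q [ 0.06 -0.1   0.1   2.3  -0.72  0.07 -0.82] F [ 0.7  0.6 -1.2] op 59.6
 tilt 50.9 az z -5.5 az y -96.2 y_z -0.015
13
[[56,-0.09,-0.97,-0.4,0,-0.64,-0.03],[56,-0.12,-0.97,-0.39,0,-0.65,-0.03],[56,-0.15,-0.97,-0.38,0,-0.64,-0.03],[56,-0.18,-0.97,-0.36,0,-0.65,-0.03],[56,-0.21,-0.97,-0.35,0,-0.64,-0.03],[56,-0.23,-0.97,-0.32,0,-0.65,-0.04],[56,-0.47,-0.94,0.26,0.01,-0.85,0],[56,-0.43,-0.94,0.31,0.01,-0.84,0],[56,-0.39,-0.94,0.36,0.01,-0.85,0],[56,-0.35,-0.95,0.4,0.01,-0.84,0],[56,-0.3,-0.94,0.45,0.01,-0.85,0],[56,-0.24,-0.94,0.48,0.01,-0.84,0],[56,-0.18,-0.95,0.5,0.02,-0.85,-0.01]]
```

Emit:
move_arm([
  [[56,-0.1,-0.97,-0.4,0,-0.64,0],[56,-0.1,-0.97,-0.4,0,-0.64,0],[56,-0.15,-0.97,-0.38,0,-0.64,0],[56,-0.2,-0.97,-0.36,0,-0.64,0],[56,-0.2,-0.97,-0.35,0,-0.64,0],[56,-0.23,-0.97,-0.32,0,-0.64,0],[56,-0.47,-0.94,0.26,0,-0.85,0],[56,-0.43,-0.94,0.3,0,-0.85,0],[56,-0.4,-0.94,0.36,0,-0.85,0],[56,-0.35,-0.94,0.4,0,-0.85,0],[56,-0.3,-0.94,0.45,0,-0.85,0],[56,-0.24,-0.94,0.48,0,-0.85,0],[56,-0.2,-0.94,0.5,0,-0.85,0],[56,0,0,0,0,0,0]],
])

```text
time_s: 11.0
tool_pos: [535.4, 212.8, 134.3]
orientation: [-3.074, 0.203, 0.531]
contact_force: [-0.9, -1.0, -1.5]
opening: 0.703
```

Run:
```python
from cell import r
from h import *
s=r.sense();stat(s)
Q0=R.from_rotvec([-3.02,.127,.734]).as_matrix()
plan(s,[([504,255,150],Q0),([504,255,28],Q0)],56,vt=25,vr=7.5)
```

```text
t 11.0 p [535.4 212.8 134.3] q [ 0.15  0.65 -0.76  1.4   0.22  1.52 -2.3 ] F [-0.9 -1.  -1.5] op 60.0
 tilt 19.6 az z 173.7 az y -97.5 y_z 0.007
8
[[56,-0.44,-0.42,-0.03,0,-0.32,-0.11],[56,-0.44,-0.42,-0.01,0,-0.33,-0.12],[56,-0.43,-0.44,0.01,-0.01,-0.32,-0.11],[56,0.37,0.01,0.72,0,0,0],[56,0.37,0.01,0.72,0,0,0],[56,0.38,0.01,0.72,0,0,0],[56,0.37,0.01,0.73,0,0,0],[56,0.38,0.01,0.72,0,0,0]]
```

Emit:
move_arm([
  [[56,-0.4,-0.3,0,0,-0.33,-0.1],[56,-0.4,-0.3,0,0,-0.33,-0.1],[56,-0.2,-0.1,0,0,-0.33,-0.1],[56,0.37,0,0.72,0,0,0],[56,0.37,0,0.72,0,0,0],[56,0.37,0,0.72,0,0,0],[56,0,0,0,0,0,0]],
])

```text
time_s: 11.7
tool_pos: [519.4, 228.9, 72.5]
orientation: [-3.043, 0.183, 0.704]
contact_force: [-0.2, -0.3, -0.7]
opening: 0.699
```

Run:
```python
from cell import r
from h import *
s=r.sense();stat(s)
Q0=R.from_rotvec([-3.02,.127,.734]).as_matrix()
T=s['tool_pos'].copy();T[2]=28;T[0]=508
plan(s,[(T,Q0)],56,vt=20,vr=7.5)
```

```text
t 11.7 p [519.4 228.9  72.5] q [ 0.1   0.78 -0.73  1.39  0.22  1.52 -2.31] F [-0.2 -0.3 -0.7] op 59.7
 tilt 26.0 az z 174.9 az y -96.7 y_z 0.014
3
[[56,0.1,0.01,0.5,0.02,-0.06,-0.09],[56,0.11,0.01,0.5,0.02,-0.05,-0.09],[56,0.11,0.01,0.5,0.02,-0.06,-0.09]]
```

Emit:
move_arm([
  [[56,0.1,0,0.5,0.1,-0.06,0],[56,0.1,0,0.5,0,-0.06,0],[56,0.1,0,0.45,0,-0.06,0],[56,0,0,0,0,0,0],[56,0,0,0,0,0,0]],
])

```text
time_s: 12.2
tool_pos: [512.3, 228.0, 32.9]
orientation: [-3.025, 0.2, 0.72]
contact_force: [-0.4, 0.3, -0.9]
opening: 0.699
```

Run:
```python
from cell import r
from h import *
s=r.sense();stat(s)
```

```text
t 12.2 p [512.3 228.   32.9] q [ 0.11  0.81 -0.72  1.42  0.22  1.45 -2.31] F [-0.4  0.3 -0.9] op 59.7
 tilt 26.8 az z 173.1 az y -97.5 y_z 0.005
```

Emit:
move_arm([
  [[56,0.12,0,0.24,0,0,0],[56,0,0,0,0,0,0],[85,0,0,0,0,0,0],[85,0,0,0,0,0,0],[85,0,0,0,0,0,0],[85,0,0,0,0,0,0],[85,0,0,0,0,0,0]],
])

```text
time_s: 12.9
tool_pos: [513.6, 229.0, 26.6]
orientation: [-3.026, 0.199, 0.714]
contact_force: [0.1, 0.3, -0.4]
opening: 0.997
```

Run:
```python
from cell import r
from h import *
s=r.sense();stat(s)
M=R.from_rotvec(s['orientation']).as_matrix();G=s['tool_pos']-19*M[:,2];print(G)
az=-7.5;d=np.array([np.cos(np.radians(az)),np.sin(np.radians(az)),0])
G2=G+8*d;G2[2]=42;Q=tool(az,-55);T=G2+19*Q[:,2];print(T)
plan(s,[(T,Q)],85,vt=20,vr=6)
cv2.imwrite("pics/w7.png",r.read_camera("wrist")[:,:,::-1])
```

```text
t 12.9 p [513.6 229.   26.6] q [ 0.1   0.82 -0.72  1.42  0.23  1.44 -2.31] F [ 0.1  0.3 -0.4] op 85.1
 tilt 26.6 az z 173.0 az y -97.5 y_z 0.004
[522.07024882 227.95221835  43.60587554]
[514.5710701  228.93950396  31.10204771]
5
[[85,-0.01,0,-0.03,0,-0.71,0],[85,-0.01,0,-0.03,0.01,-0.71,0],[85,-0.01,0,-0.03,0,-0.71,-0.01],[85,-0.02,0,-0.02,0.01,-0.71,0],[85,-0.02,0,-0.03,0,-0.72,-0.01]]
```

View pics/w7.png

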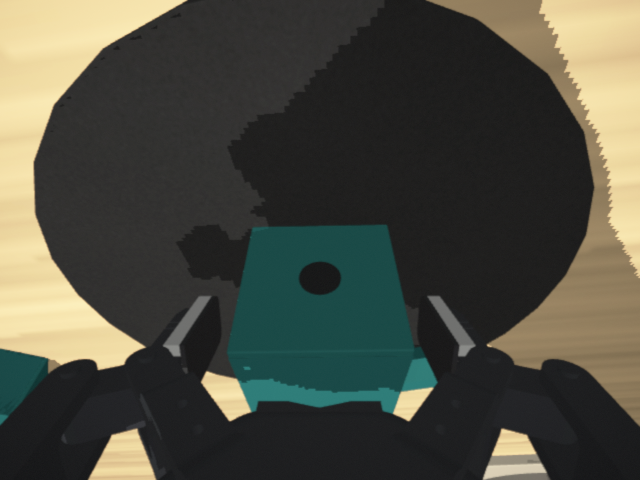

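Emit:
move_arm([
  [[85,0,0,0,0,-0.7,0],[85,0,0,0,0,-0.7,0],[85,0,0,0,0,-0.7,0],[85,0,0,0,0,-0.7,0],[85,0,0,0,0,-0.7,0],[85,0,0,0,0,0,0],[85,0,0,0,0,0,0]],
])

```text
time_s: 13.65
tool_pos: [513.8, 229.6, 27.6]
orientation: [-2.725, 0.178, 1.432]
contact_force: [0.6, -0.7, 0.7]
opening: 0.993
```

Run:
```python
from cell import r
from h import *
s=r.sense();stat(s)
M=R.from_rotvec(s['orientation']).as_matrix();G=s['tool_pos']-19*M[:,2];print(G)
P=load(r,"wrist");cv2.imwrite("pics/w8.png",r.read_camera("wrist")[:,:,::-1]);cv2.imwrite("pics/s8.png",r.read_camera("scene")[:,:,::-1])
az=-7.5;d=np.array([np.cos(np.radians(az)),np.sin(np.radians(az)),0]);n=np.array([-d[1],d[0],0])
for xo in(0,8,16):
  c=G-xo*d;c[2]=38
  print(xo,c,[proj(P,c+32*d+b*n+[0,0,z]).round(0)[0].tolist() for b in(-30,30) for z in(-30,30)])
G2=np.array([530,226.9,41]);Q=tool(az,-54);plan(s,[(G2+19*Q[:,2],Q)],85,vt=15)
```

```text
t 13.65 p [513.8 229.6  27.6] q [ 0.03  1.18 -0.68  1.    0.08  1.93 -2.27] F [ 0.6 -0.7  0.7] op 84.8
 tilt 55.4 az z 172.7 az y -97.4 y_z 0.002
[529.34629048 227.63978672  38.36474374]
0 [529.34629048 227.63978672  38.        ] [[406.0, 231.0], [423.0, 424.0], [234.0, 231.0], [219.0, 425.0]]
8 [521.41473159 228.68399625  38.        ] [[401.0, 238.0], [415.0, 418.0], [239.0, 238.0], [226.0, 419.0]]
16 [513.48317269 229.72820579  38.        ] [[396.0, 244.0], [409.0, 414.0], [243.0, 244.0], [232.0, 414.0]]
1
[[85,-0.04,0.02,-0.07,0.02,0.18,-0.01]]
```

View pics/w8.png

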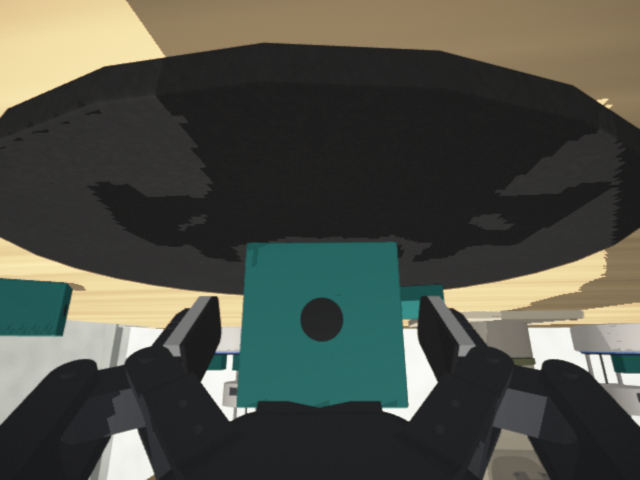

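View pics/s8.png

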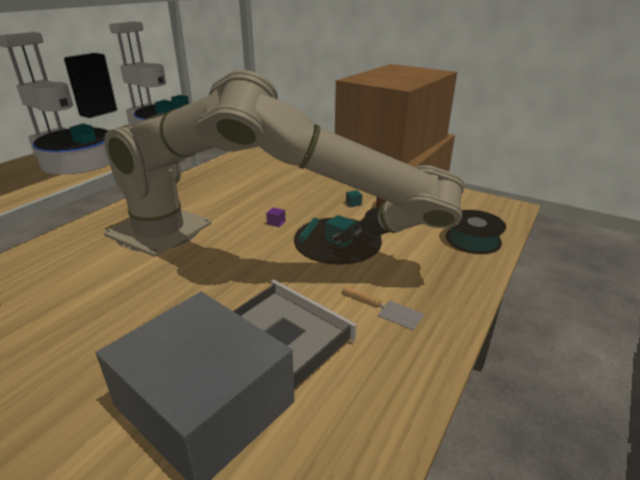

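The wrist view shows the crown face at 246–397 × 242–405, which puts the grasp point about 16 mm from the cap centre towards the crown. Close and lift.

Emit:
move_arm([
  [[56,0,0,0,0,0,0],[56,0,0,0,0,0,0],[56,0,0,0,0,0,0],[56,0,0,0,0,0,0],[56,0,0,0,0,0,0],[56,0,0,0,0,0,0]],
], force=45)

```text
time_s: 14.35
tool_pos: [514.5, 229.7, 31.8]
orientation: [-2.733, 0.176, 1.418]
contact_force: [0.5, -0.8, -0.4]
opening: 0.698
```

Run:
```python
from cell import r
from h import *
s=r.sense();stat(s)
cv2.imwrite("pics/w9.png",r.read_camera("wrist")[200:440,180:460,::-1])
M0=R.from_rotvec(s['orientation']).as_matrix()
p,Q=place(90,xo=16,zo=0.4,tilt=34.6);print(p)
plan(s,[(s['tool_pos']+[0,0,130],M0),([540,60,230],tool(-7,0)),(p+[0,0,20],Q)],56,vt=34,vr=7.5)
```

```text
t 14.35 p [514.5 229.7  31.8] q [ 0.03  1.17 -0.68  1.01  0.08  1.92 -2.27] F [ 0.5 -0.8 -0.4] op 59.6
 tilt 54.8 az z 172.7 az y -97.3 y_z 0.001
[ 617.78021425 -200.49972107  142.360409  ]
21
[[56,-0.89,0,-0.62,0,0,0],[56,-0.88,0,-0.63,0,0,0],[56,-0.89,0,-0.62,0,0,0],[56,-0.88,0.01,-0.63,0,0,0],[56,-0.12,0.69,-0.32,0,0.86,-0.01],[56,-0.08,0.69,-0.33,0,0.86,0],[56,-0.04,0.69,-0.34,0,0.86,-0.01],[56,0,0.69,-0.35,0,0.86,0],[56,0.04,0.68,-0.34,0,0.85,-0.01],[56,0.08,0.69,-0.34,0,0.86,0],[56,0.12,0.68,-0.32,-0.01,0.85,-0.01],[56,0.16,0.69,-0.3,0,0.86,0],[56,0.4,0.92,0.25,-0.01,0.48,0.02],[56,0.39,0.92,0.28,0,0.48,0.02],[56,0.37,0.92,0.3,-0.01,0.48,0.02],[56,0.35,0.92,0.33,0,0.48,0.02],[56,0.33,0.92,0.35,-0.01,0.48,0.01],[56,0.31,0.92,0.38,0,0.48,0.02],[56,0.29,0.91,0.4,-0.01,0.48,0.01],[56,0.26,0.91,0.41,0,0.48,0.02],[56,0.24,0.92,0.43,-0.01,0.48,0.01]]
```

View pics/w9.png

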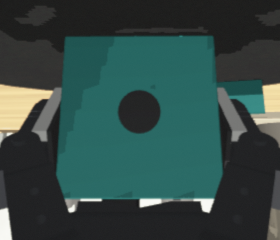

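Emit:
move_arm([
  [[56,-0.88,0,-0.63,0,0,0],[56,-0.88,0,-0.63,0,0,0],[56,-0.88,0,-0.63,0,0,0],[56,-0.88,0,-0.63,0,0,0],[56,-0.12,0.69,-0.32,0,0.86,0],[56,-0.1,0.69,-0.33,0,0.86,0],[56,0,0.69,-0.34,0,0.86,0],[56,0,0.69,-0.35,0,0.86,0],[56,0,0.69,-0.34,0,0.86,0],[56,0.1,0.69,-0.34,0,0.86,0],[56,0.1,0.69,-0.32,0,0.86,0],[56,0.16,0.69,-0.3,0,0.86,0],[56,0.4,0.92,0.25,0,0.48,0],[56,0.4,0.92,0.28,0,0.48,0],[56,0.37,0.92,0.3,0,0.48,0],[56,0.35,0.92,0.33,0,0.48,0],[56,0.33,0.92,0.35,0,0.48,0],[56,0,0,0,0,0,0]],
])

```text
time_s: 16.2
tool_pos: [581.1, -95.2, 200.4]
orientation: [3.045, -0.187, 0.601]
contact_force: [-1.4, -0.2, -0.8]
opening: 0.699
```

Run:
```python
from cell import r
from h import *
s=r.sense();stat(s)
p,Q=place(90,xo=16.5,zo=4.5,tilt=35.2);print(p)
plan(s,[(p,Q)],56,vt=34,vr=7.5)
```

```text
t 16.2 p [581.1 -95.2 200.4] q [ 0.51  0.03 -0.44  1.94  0.06  0.79 -1.66] F [-1.4 -0.2 -0.8] op 59.7
 tilt 22.4 az z -8.3 az y -97.1 y_z 0.008
[ 613.88463216 -199.9314171   142.97424693]
4
[[56,0.17,0.83,0.59,0,0.4,0.04],[56,0.14,0.83,0.6,-0.01,0.4,0.04],[56,0.1,0.82,0.61,0,0.4,0.04],[56,0.08,0.83,0.62,-0.01,0.41,0.04]]
```

Emit:
move_arm([
  [[56,0.17,0.83,0.6,0,0.4,0],[56,0.14,0.83,0.6,0,0.4,0.1],[56,0.1,0.83,0.6,0,0.4,0.1],[56,0.1,0.83,0.6,0,0.4,0],[56,0,0,0,0,0,0],[56,0,0,0,0,0,0]],
])

```text
time_s: 16.8
tool_pos: [615.0, -199.3, 142.7]
orientation: [2.949, -0.22, 0.943]
contact_force: [0.1, 0.5, -0.7]
opening: 0.691
```

Run:
```python
from cell import r
from h import *
s=r.sense();stat(s)
p,Q=place(25,xo=16.5,zo=4.5,tilt=35.2);print(p)
plan(s,[(p,Q)],56,vt=25,vr=7.5)
for c in("top","scene","wrist"):cv2.imwrite(f"pics/{c}10.png",r.read_camera(c)[:,:,::-1])
a=cv2.imread("pics/scene10.png")[190:390,190:400];b=cv2.imread("pics/top10.png")[120:280,370:520]
cv2.imwrite("pics/c10.png",np.hstack([cv2.resize(a,(420,400)),cv2.resize(b,(375,400))]))
```

```text
t 16.8 p [ 615.  -199.3  142.7] q [ 0.65  0.13 -0.38  2.06 -0.12  0.35 -1.33] F [ 0.1  0.5 -0.7] op 59.0
 tilt 35.5 az z -7.8 az y -98.4 y_z -0.008
[ 613.88463216 -199.9314171    77.97424693]
3
[[56,-0.43,0.01,0.58,-0.01,-0.01,-0.01],[56,-0.42,0.02,0.58,-0.01,-0.01,-0.01],[56,-0.42,0.01,0.58,-0.02,-0.01,-0.02]]
```

View pics/c10.png

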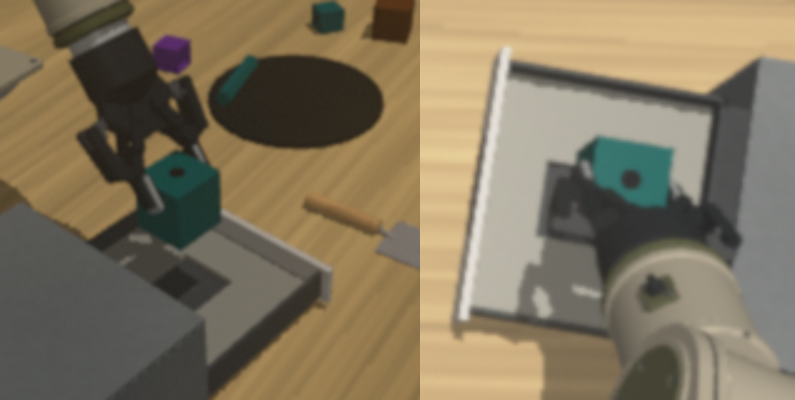

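View pics/wrist10.png

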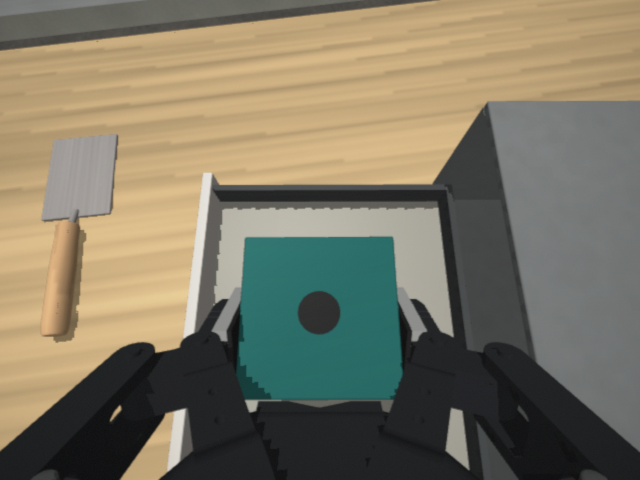

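Run:
```python
from cell import r
from h import *
P=load(r,"top");print(onz(P,[[454.4,192]],174),proj(P,[607.5,-199,174]))
P=load(r,"scene");print(proj(P,[607.5,-199,174]))
im=cv2.imread("pics/top10.png");m=im[165:205,430:480];cv2.imwrite("pics/c11.png",cv2.resize(m,(750,600),interpolation=3))
s=cv2.imread("pics/scene10.png")[260:325,250:310];cv2.imwrite("pics/c12.png",cv2.resize(s,(550,600),interpolation=3))
```

```text
[[ 604.02376078 -199.63819177  174.        ]] [[454.06831809 190.20225076]]
[[278.49598518 274.26974657]]
```

View pics/c11.png

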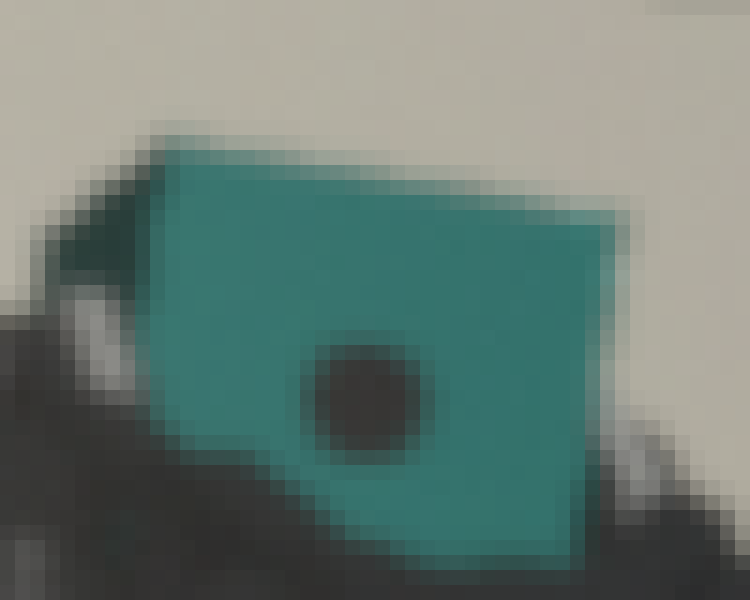

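View pics/c12.png

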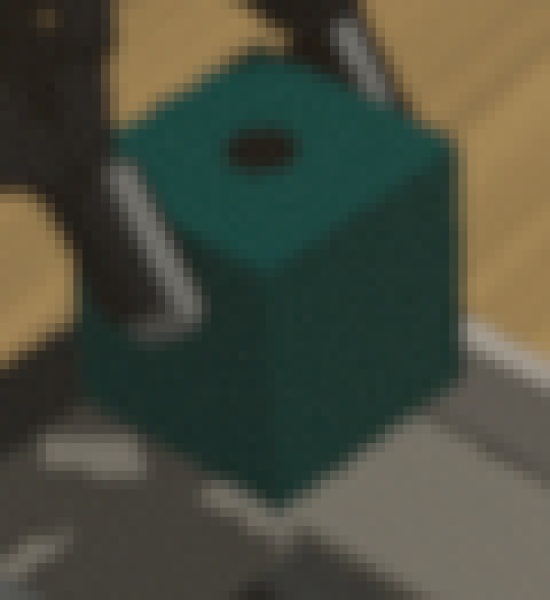

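Run:
```python
from cell import r
from h import *
from scipy.optimize import least_squares
a=load(r,"top");b=load(r,"scene")
print(least_squares(lambda X:np.r_[(proj(a,X)-[[454.5-.5,191.8-.5]])[0],(proj(b,X)-[[278.6-.5,276-.5]])[0]],[600,-200,170]).x)
s=r.sense();stat(s)
p,Q=place(20,xo=16.5,zo=1.5,tilt=35.2);print(p)
plan(s,[(p,Q)],56,vt=25,vr=7.5)
```

```text
[ 606.27468425 -199.56569401  170.91938544]
t 16.95 p [ 615.5 -198.8  143.6] q [ 0.65  0.13 -0.38  2.06 -0.12  0.35 -1.33] F [-0.3  0.9 -0.7] op 59.3
 tilt 35.5 az z -7.8 az y -98.3 y_z -0.007
[ 616.85320952 -200.36448571   72.97424693]
3
[[56,-0.44,0.02,0.65,-0.01,-0.01,-0.01],[56,-0.44,0.02,0.65,-0.01,-0.02,-0.01],[56,-0.44,0.02,0.65,-0.02,-0.01,-0.01]]
```

Emit:
move_arm([
  [[56,-0.44,0,0.65,0,0,0],[56,-0.44,0,0.65,0,0,0],[56,-0.44,0,0.65,0,0,0],[56,0,0,0,0,0,0],[56,0,0,0,0,0,0]],
])

```text
time_s: 17.45
tool_pos: [622.3, -194.0, 77.5]
orientation: [2.946, -0.205, 0.956]
contact_force: [1.0, 0.4, 0.2]
opening: 0.698
```

Run:
```python
from cell import r
from h import *
s=r.sense();stat(s)
for l in(10,3):
  p,Q=place(l,xo=16.5,zo=1.5,tilt=35.2);print(p)
plan(s,[(p,Q)],56,vt=12,vr=7.5)
im=r.read_camera("scene");cv2.imwrite("pics/c13.png",cv2.resize(im[260:380,220:350,::-1],(650,600),interpolation=3))
im=r.read_camera("top");cv2.imwrite("pics/c14.png",cv2.resize(im[135:265,380:510,::-1],(600,600),interpolation=3))
```

```text
t 17.45 p [ 622.3 -194.    77.5] q [ 0.6   0.25 -0.35  2.1  -0.05  0.19 -1.37] F [1.  0.4 0.2] op 59.6
 tilt 35.9 az z -7.4 az y -97.9 y_z -0.005
[ 616.85320952 -200.36448571   62.97424693]
[ 616.85320952 -200.36448571   55.97424693]
2
[[56,-0.27,0.12,0.25,-0.03,-0.05,0.01],[56,-0.27,0.12,0.25,-0.03,-0.04,0.01]]
```

View pics/c13.png

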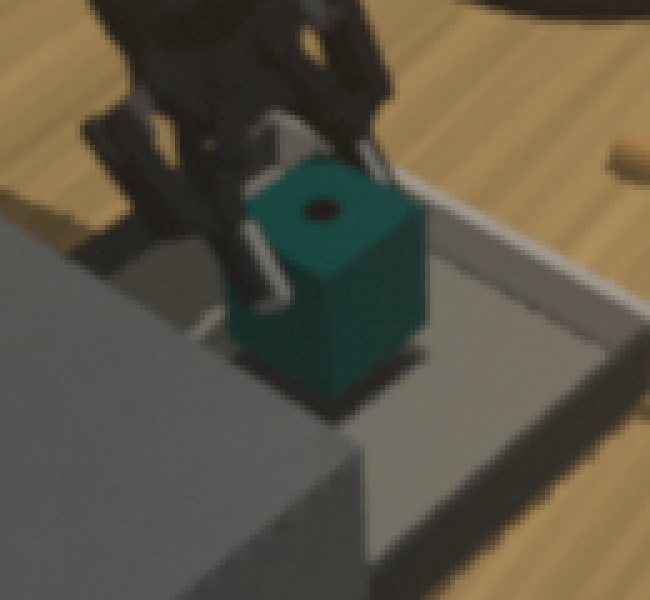

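View pics/c14.png

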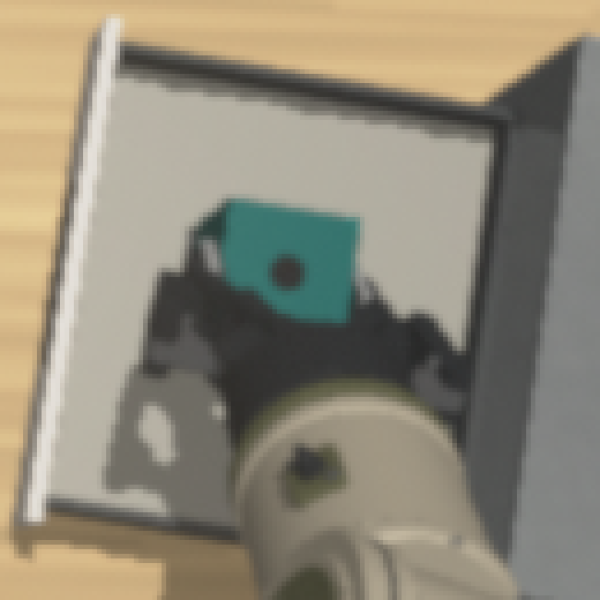

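```bash
cat >> h.py <<'E'
def tri(r,ut,us,sub=.5):
    from scipy.optimize import least_squares
    a=load(r,"top");b=load(r,"scene")
    return least_squares(lambda X:np.r_[(proj(a,X)-[np.array(ut)-sub])[0],(proj(b,X)-[np.array(us)-sub])[0]],[600,-200,100]).x
E
python3 - <<'E'
from cell import r
from h import *
s=r.sense();stat(s)
X=tri(r,[380+287*130/600,135+272*130/600],[220+322/5,260+209/5]);print(X,X-s['tool_pos'])
M=R.from_rotvec(s['orientation']).as_matrix()
# pocket top edge remeasure by same conventions
print('needed',PK[:2]-X[:2])
T=s['tool_pos']+np.r_[PK[:2]-X[:2],0]; 
Q=tool(AZ,35.2)
plan(s,[(T,Q),(T-[0,0,X[2]-84-6],Q)],56,vt=8)
E
```

```text
t 17.55 p [ 622.2 -194.4   77.9] q [ 0.6   0.25 -0.35  2.1  -0.05  0.19 -1.37] F [ 0.5 -0.  -1.1] op 59.5
 tilt 36.0 az z -7.5 az y -97.9 y_z -0.005
[ 613.34295564 -193.87227889  105.60399266] [-8.83981045  0.5087531  27.73485974]
needed [-5.84295564 -5.12772111]
3
[[56,-0.14,0.2,-0.1,-0.06,-0.1,0.02],[56,-0.15,0,0.21,0,0,0],[56,-0.15,0,0.21,0,0,0]]
```

Emit:
move_arm([
  [[56,-0.14,0.2,-0.1,0,-0.1,0],[56,0,0,0,0,0,0],[56,-0.12,0,0.17,0,0,0],[56,0,0,0,0,0,0]],
])

```text
time_s: 17.95
tool_pos: [617.2, -201.3, 75.2]
orientation: [2.949, -0.206, 0.941]
contact_force: [-0.5, 1.3, -1.8]
opening: 0.696
```

Run:
```python
from cell import r
from h import *
s=r.sense();stat(s)
X=s['tool_pos']+[-9,.4,27.7];print('crown',X,'need',PK[:2]-X[:2],'h',X[2]-84)
Q=tool(AZ,35.2);T=s['tool_pos']+np.r_[PK[:2]-X[:2],0]
plan(s,[(T,Q)],56,vt=8)
```

```text
t 17.95 p [ 617.2 -201.3   75.2] q [ 0.63  0.25 -0.36  2.1  -0.06  0.2  -1.35] F [-0.5  1.3 -1.8] op 59.4
 tilt 35.4 az z -7.7 az y -97.9 y_z -0.003
crown [ 608.21567426 -200.86833043  102.94184606] need [-0.71567426  1.86833043] h 18.94184606289221
1
[[56,-0.03,-0.06,-0.02,-0.04,-0.02,0.02]]
```

Aligned within 2 mm. Lower in small steps.

Emit:
move_arm([
  [[56,-0.15,-0.05,0.2,0,0,0],[56,-0.14,0,0.18,0,0,0],[56,0,0,0,0,0,0],[56,0,0,0,0,0,0]],
])

```text
time_s: 18.35
tool_pos: [616.6, -199.2, 58.8]
orientation: [2.95, -0.206, 0.94]
contact_force: [0.7, -0.4, -0.8]
opening: 0.697
```

Run:
```python
from cell import r
from h import *
s=r.sense();stat(s)
X=s['tool_pos']+[-9,.4,27.7];print('crown',X,'need',PK[:2]-X[:2],'h',X[2]-84)
im=r.read_camera("scene");cv2.imwrite("pics/c15.png",cv2.resize(im[260:380,220:350,::-1],(650,600),interpolation=3))
im=r.read_camera("top");cv2.imwrite("pics/c16.png",cv2.resize(im[135:265,380:510,::-1],(600,600),interpolation=3))
```

```text
t 18.35 p [ 616.6 -199.2   58.8] q [ 0.61  0.28 -0.34  2.11 -0.04  0.16 -1.37] F [ 0.7 -0.4 -0.8] op 59.6
 tilt 35.3 az z -7.6 az y -97.9 y_z -0.004
crown [ 607.59323109 -198.84169938   86.53243562] need [-0.09323109 -0.15830062] h 2.5324356207338496
```

View pics/c15.png

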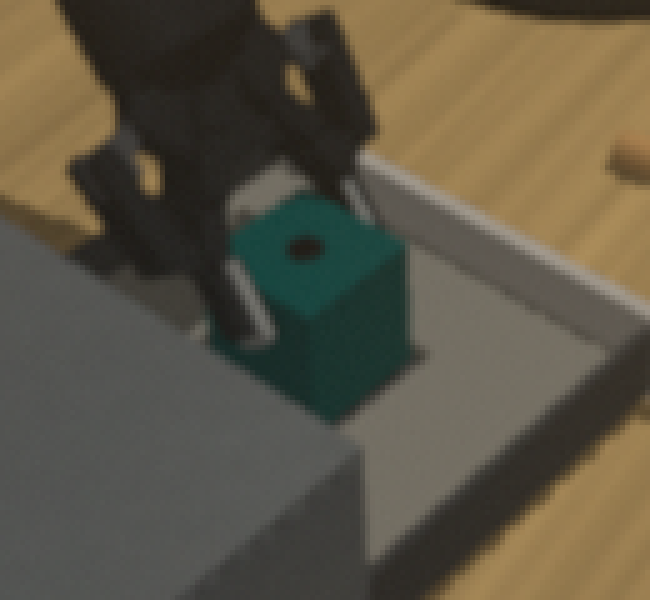

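View pics/c16.png

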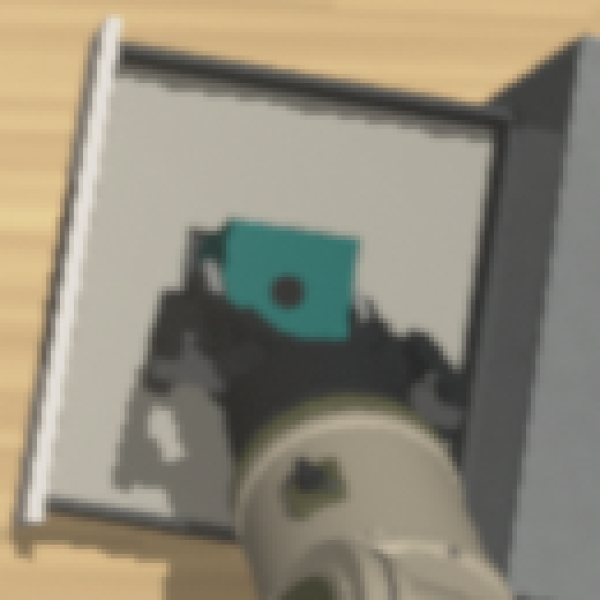

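The cap is inside the pocket outline, about 2.5 mm above the floor, with no contact force. Set it down and release.

Emit:
move_arm([
  [[56,-0.04,0,0.05,0,0,0],[56,0,0,0,0,0,0],[85,0,0,0,0,0,0],[85,0,0,0,0,0,0],[85,0,0,0,0,0,0],[85,0,0,0,0,0,0],[85,0,0,0,0,0,0]],
])

```text
time_s: 19.15
tool_pos: [617.6, -199.8, 58.6]
orientation: [2.948, -0.206, 0.944]
contact_force: [-0.2, 0.0, -0.2]
opening: 0.997
```

Run:
```python
from cell import r
from h import *
s=r.sense();stat(s)
im=r.read_camera("scene");cv2.imwrite("pics/c17.png",cv2.resize(im[260:380,220:350,::-1],(650,600),interpolation=3))
cv2.imwrite("pics/w17.png",r.read_camera("wrist")[:,:,::-1])
```

```text
t 19.15 p [ 617.6 -199.8   58.6] q [ 0.6   0.28 -0.34  2.11 -0.04  0.16 -1.37] F [-0.2  0.  -0.2] op 85.1
 tilt 35.5 az z -7.7 az y -98.0 y_z -0.003
```

View pics/c17.png

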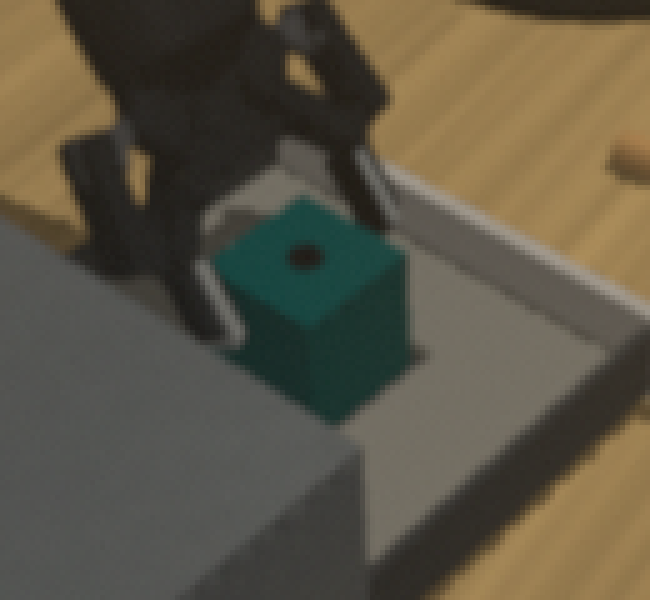

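View pics/w17.png

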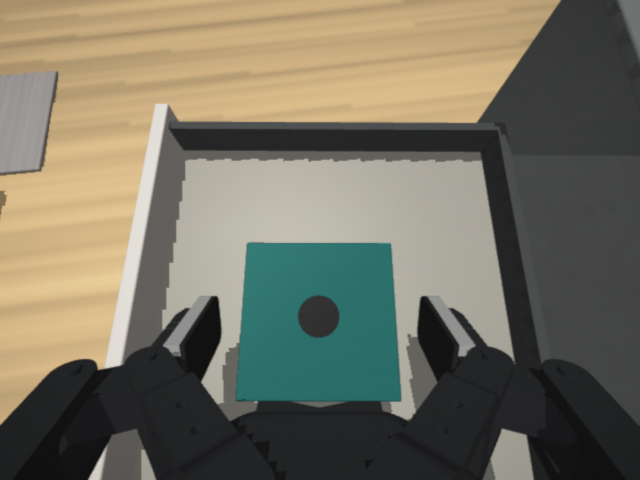

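Emit:
move_arm([
  [[85,0,0,-0.6,0,0,0],[85,0,0,-0.9,0,0,0],[85,0,0,-1,0,0,0],[85,0,0,-1,0,0,0],[85,0,-0.8,-1,0,0,0],[85,0,-0.8,-1,0,0,0],[85,0,0,0,0,0,0]],
])

```text
time_s: 19.95
tool_pos: [526.1, -137.5, 197.2]
orientation: [2.948, -0.208, 0.943]
contact_force: [-0.1, -1.4, 0.6]
opening: 0.996
```

Run:
```python
from cell import r
from h import *
s=r.sense();stat(s)
a=r.read_camera("scene")[260:380,220:350,::-1]
b=r.read_camera("top")[135:265,380:510,::-1]
cv2.imwrite("pics/c18.png",np.hstack([cv2.resize(a,(400,400),interpolation=3),cv2.resize(b,(400,400),interpolation=3)]))
```

```text
t 19.95 p [ 526.1 -137.5  197.2] q [ 0.81 -0.2  -0.55  2.22 -0.35  0.5  -1.22] F [-0.1 -1.4  0.6] op 85.0
 tilt 35.5 az z -7.8 az y -98.0 y_z -0.003
```

View pics/c18.png

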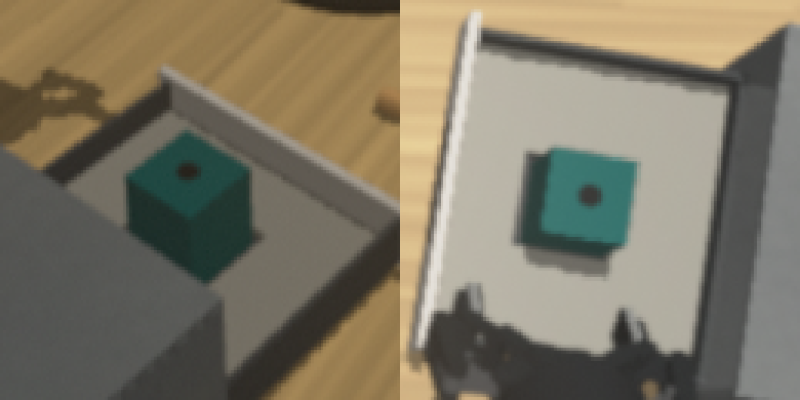

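Run:
```python
from cell import r
from h import *
print(tri(r,[380+190.3*.325,135+195*.325],[220+187*.325,260+172*.3]))
P=load(r,"top")
X=onz(P,np.array([[153,149],[238,161],[225,248],[142,234]])*.325+[380,135],84)[:,:2];print(X.mean(0),np.hypot(*(np.roll(X,-1,0)-X).T))
s=r.sense()
f=np.array([620.5,-104.5,39.]);a=np.radians(-98.3);d=np.array([np.cos(a),np.sin(a),0])
Q=tool(-98.3,35)
T0=f-60*d;T0[2]=120;T1=f-30*d;T1[2]=33
print(T0,T1,f+200*d)
plan(s,[([560,20,200],tool(-50,30)),(T0,Q),(T1,Q)],0,vt=34,vr=7.5)
from kin import *
for t in(20,35,45):
  for k in(-30,0,100,195):
    for fl in (0,180):
      Q=tool(-98.3,t)@R.from_euler('z',fl,degrees=True).as_matrix();T=f+k*d;T[2]=33;print(t,k,fl,[np.round(v,2) for v in ik(T,Q,s['joints'])])
```

```text
[ 607.89665551 -199.9862568    81.76428384]
[ 604.55988119 -199.82866822] [59.19846888 61.25213884 57.68365084 59.61865005]
[629.16137206 -45.12845266 120.        ] [624.83068603 -74.81422633  33.        ] [ 591.6287598  -302.40515781   39.        ]
16
[[0,0.07,-0.9,0.01,-0.48,-0.1,0.73],[0,-0.02,-0.91,-0.05,-0.47,-0.1,0.73],[0,-0.12,-0.89,-0.1,-0.48,-0.1,0.73],[0,-0.21,-0.87,-0.16,-0.47,-0.11,0.73],[0,-0.3,-0.83,-0.21,-0.48,-0.1,0.74],[0,-0.39,-0.78,-0.27,-0.47,-0.11,0.73],[0,0.2,-0.05,0.56,-0.46,0.08,0.73],[0,0.18,-0.11,0.55,-0.46,0.09,0.73],[0,0.17,-0.16,0.55,-0.47,0.08,0.73],[0,0.14,-0.21,0.53,-0.46,0.09,0.73],[0,0.11,-0.26,0.52,-0.47,0.08,0.73],[0,0.07,-0.3,0.5,-0.46,0.09,0.72],[0,0.04,-0.34,0.49,-0.47,0.08,0.73],[0,-0.28,0,0.98,0,0,0],[0,-0.28,0,0.98,0,0,0],[0,-0.28,0,0.99,0,0,0]]
20 -30 0 [array([ 0.93,  0.47, -0.9 ,  2.03,  0.41,  0.4 , -0.24]), np.float64(0.01), np.float64(0.0)]
20 -30 180 [array([ 0.82,  0.42, -0.55,  2.13, -1.06,  0.36, -1.85]), np.float64(0.0), np.float64(0.0)]
20 0 0 [array([ 0.56,  0.34, -0.54,  2.05,  0.5 ,  0.38, -0.4 ]), np.float64(0.0), np.float64(0
[... 1469 characters left out ...]
2,  0.41, -0.57,  2.13, -0.99,  0.33, -1.77]), np.float64(0.0), np.float64(0.0)]
45 0 0 [array([ 0.54,  0.36, -0.54,  2.02,  0.54,  0.45, -0.34]), np.float64(0.0), np.float64(0.0)]
45 0 180 [array([ 0.84,  0.4 , -0.54,  2.12, -0.97,  0.34, -1.75]), np.float64(0.0), np.float64(0.0)]
45 100 0 [array([-0.93,  1.12,  1.33,  1.73, -0.62,  0.92, -2.59]), np.float64(10.5), np.float64(17.43)]
45 100 180 [array([ 0.88,  0.38, -0.46,  2.1 , -0.9 ,  0.31, -1.7 ]), np.float64(0.0), np.float64(0.0)]
45 195 0 [array([-0.81,  1.15,  1.33,  1.74, -0.62,  0.83, -2.59]), np.float64(6.93), np.float64(11.45)]
45 195 180 [array([ 0.95,  0.4 , -0.42,  2.05, -0.83,  0.28, -1.65]), np.float64(0.0), np.float64(0.0)]
```

```bash
cat >> kin.py <<'E'
def ik(p,Q,q0):
    Q=R.from_matrix(Q)
    def f(q):
        P,M=fk(q,L,SG,OFF);return np.r_[(P-p)/10,(R.from_matrix(M).inv()*Q).as_rotvec()*8,.02*(q-q0)]
    s=least_squares(f,np.clip(q0,lo+.02,hi-.02),bounds=(lo+.01,hi-.01),max_nfev=40)
    return s.x,np.linalg.norm(s.fun[:3])*10,np.degrees(np.linalg.norm(s.fun[3:6])/8)
E
cat > t2.py <<'E'
from cell import r
from kin import *
s=r.sense()
f=np.array([620.5,-104.5,39.]);a=np.radians(-98.3);d=np.array([np.cos(a),np.sin(a),0])
for t in(30,):
  for fl in (0,45,90,-45):
    q=s['joints']
    for k in(-30,100,198):
      Q=tool(-98.3,t)@R.from_euler('z',fl,degrees=True).as_matrix();T=f+k*d;T[2]=33;q,e,w=ik(T,Q,q);print(t,k,fl,Q[:,0].round(2),q.round(2),round(e,1),round(w,1))
E
OMP_NUM_THREADS=1 timeout 300 python3 t2.py
```

```text
30 -30 0 [-0.13 -0.86  0.5 ] [-1.    1.04  1.33  1.67 -0.76  1.12 -2.59] 2.9 18.1
30 100 0 [-0.13 -0.86  0.5 ] [-0.85  1.06  1.33  1.69 -0.71  1.04 -2.59] 1.4 9.0
30 198 0 [-0.13 -0.86  0.5 ] [-0.71  1.1   1.33  1.66 -0.69  0.99 -2.59] 0.4 2.4
30 -30 45 [-0.79 -0.5   0.35] [-1.12  0.78  1.33  2.1  -1.26  0.58 -2.59] 7.1 42.2
30 100 45 [-0.79 -0.5   0.35] [-0.94  0.83  1.33  2.08 -1.26  0.55 -2.59] 5.8 32.9
30 198 45 [-0.79 -0.5   0.35] [-0.77  0.9   1.33  2.02 -1.26  0.58 -2.59] 4.9 26.7
30 -30 90 [-0.99  0.14  0.  ] [ 0.64  0.33 -0.5   2.21 -1.26  0.07 -2.59] 10.4 62.3
30 100 90 [-0.99  0.14  0.  ] [ 0.47  0.3  -0.16  2.19 -1.26  0.07 -2.59] 8.6 52.5
30 198 90 [-0.99  0.14  0.  ] [ 0.36  0.33  0.08  2.14 -1.26  0.07 -2.59] 7.3 45.8
30 -30 -45 [ 0.61 -0.71  0.35] [-0.81  0.81  0.83  1.56 -0.06  1.08 -2.59] 0.0 0.0
30 100 -45 [ 0.61 -0.71  0.35] [-0.65  0.77  0.85  1.64 -0.03  0.95 -2.43] 0.0 0.0
30 198 -45 [ 0.61 -0.71  0.35] [-0.49  0.76  0.85  1.64 -0.03  0.87 -2.29] 0.0 0.0
```

```bash
sed -i 's/for t in(30,)/for t in(25,40)/;s/for fl in .*/for fl in (-90,-135):/' t2.py; OMP_NUM_THREADS=1 timeout 300 python3 t2.py
```

```text
25 -30 -90 [ 0.99 -0.14  0.  ] [-0.07  0.61 -0.16  1.58  0.56  1.16 -2.2 ] 0.0 0.0
25 100 -90 [ 0.99 -0.14  0.  ] [ 0.09  0.57 -0.11  1.64  0.58  1.05 -2.03] 0.0 0.0
25 198 -90 [ 0.99 -0.14  0.  ] [ 0.22  0.57 -0.08  1.63  0.58  0.98 -1.89] 0.0 0.0
25 -30 -135 [ 0.79  0.53 -0.3 ] [ 0.    0.62 -0.26  1.58  0.62  1.18 -1.45] 0.0 0.0
25 100 -135 [ 0.79  0.53 -0.3 ] [ 0.17  0.57 -0.21  1.64  0.64  1.07 -1.28] 0.0 0.0
25 198 -135 [ 0.79  0.53 -0.3 ] [ 0.3   0.58 -0.18  1.63  0.64  1.   -1.14] 0.0 0.0
40 -30 -90 [ 0.99 -0.14  0.  ] [-0.13  0.72 -0.25  1.52  0.82  1.35 -2.42] 0.0 0.0
40 100 -90 [ 0.99 -0.14  0.  ] [ 0.03  0.66 -0.19  1.63  0.87  1.21 -2.31] 0.0 0.0
40 198 -90 [ 0.99 -0.14  0.  ] [ 0.14  0.64 -0.14  1.66  0.91  1.1  -2.21] 0.0 0.0
40 -30 -135 [ 0.78  0.43 -0.45] [-0.18  0.72 -0.17  1.52  0.78  1.33 -1.61] 0.0 0.0
40 100 -135 [ 0.78  0.43 -0.45] [-0.03  0.65 -0.11  1.63  0.83  1.18 -1.5 ] 0.0 0.0
40 198 -135 [ 0.78  0.43 -0.45] [ 0.09  0.63 -0.06  1.66  0.87  1.08 -1.41] 0.0 0.0
```

```bash
cat >> h.py <<'E'
DF=np.array([620.5,-104.5,0]);DD=np.array([np.cos(np.radians(-98.3)),np.sin(np.radians(-98.3)),0])
QP=tool(-98.3,35)@R.from_euler('z',-90,degrees=True).as_matrix()
E
python3 - <<'E'
from cell import r
from h import *
s=r.sense();stat(s)
plan(s,[([580,-20,210],tool(-8,0)),(DF-55*DD+[0,0,110],QP),(DF-45*DD+[0,0,31],QP)],0,vt=34,vr=7.5)
E
```

```text
t 20.05 p [ 525.7 -139.5  194.2] q [ 0.81 -0.2  -0.55  2.22 -0.35  0.5  -1.22] F [-0.6 -0.8 -0.6] op 85.0
 tilt 35.3 az z -7.7 az y -98.1 y_z -0.005
13
[[0,0.26,-0.84,0.06,-0.01,-0.88,0],[0,0.26,-0.84,0.03,0,-0.88,-0.01],[0,0.27,-0.84,-0.01,-0.01,-0.88,0],[0,0.26,-0.84,-0.04,0,-0.88,-0.01],[0,0.26,-0.84,-0.08,-0.01,-0.89,0],[0,0.35,0.15,0.67,-0.87,0,0.01],[0,0.35,0.07,0.68,-0.88,0,0.01],[0,0.35,-0.01,0.68,-0.87,0,0],[0,0.35,-0.1,0.68,-0.88,0,0.01],[0,0.34,-0.17,0.66,-0.87,-0.01,0],[0,0,-0.41,0.78,0,0,0],[0,0,-0.42,0.79,0,0,0],[0,0,-0.41,0.78,0,0,0]]
```

Emit:
move_arm([
  [[0,0.26,-0.84,0,0,-0.88,0],[0,0.26,-0.84,0,0,-0.88,0],[0,0.26,-0.84,0,0,-0.88,0],[0,0.26,-0.84,0,0,-0.88,0],[0,0.26,-0.84,-0.1,0,-0.88,0],[0,0.35,0.15,0.67,-0.87,0,0],[0,0.35,0.1,0.67,-0.87,0,0],[0,0.35,0,0.67,-0.87,0,0],[0,0.35,-0.1,0.67,-0.87,0,0],[0,0.35,-0.17,0.5,-0.87,0,0],[0,0,0,0,0,0,0]],
])

```text
time_s: 21.15
tool_pos: [625.2, -59.4, 85.3]
orientation: [2.51, -0.185, -0.128]
contact_force: [-0.3, 1.0, -0.7]
opening: 0.003
```

Run:
```python
from cell import r
from h import *
s=r.sense();stat(s)
print(DF-45*DD)
plan(s,[(DF-45*DD+[0,0,31],QP)],0,vt=25,vr=7.5)
cv2.imwrite("pics/s19.png",r.read_camera("scene")[:,:,::-1])
```

```text
t 21.15 p [625.2 -59.4  85.3] q [ 0.14  0.72 -0.6   1.46  0.87  1.56 -2.36] F [-0.3  1.  -0.7] op 0.2
 tilt 36.0 az z -103.2 az y -97.3 y_z 0.586
[626.99602905 -59.97133949   0.        ]
3
[[0,0.05,-0.35,0.49,0.04,0.12,0.03],[0,0.04,-0.35,0.49,0.04,0.12,0.03],[0,0.03,-0.34,0.49,0.04,0.12,0.04]]
```

View pics/s19.png

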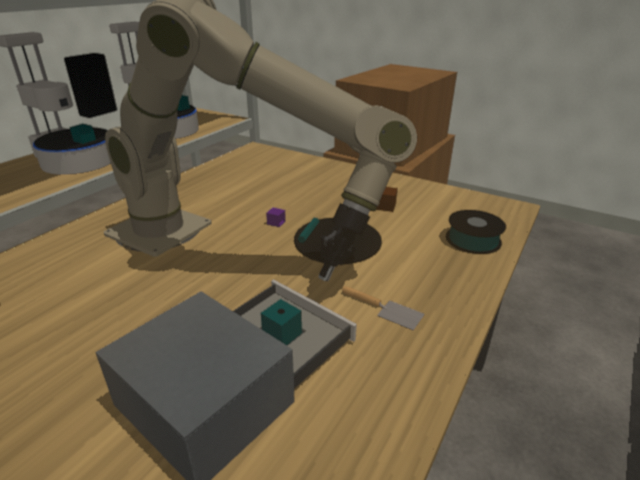

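Emit:
move_arm([
  [[0,0,-0.35,0.5,0,0.12,0],[0,0,-0.35,0.5,0,0.12,0],[0,0,-0.33,0.4,0,0.12,0],[0,0,0,0,0,0,0]],
])

```text
time_s: 21.6
tool_pos: [624.9, -64.4, 33.5]
orientation: [2.522, -0.179, -0.063]
contact_force: [-0.5, -0.2, -0.6]
opening: -0.0
```

Run:
```python
from cell import r
from h import *
s=r.sense();stat(s)
T=s['tool_pos']+DD*np.dot(DF-s['tool_pos'],DD);print('gap to face',np.dot(DF-s['tool_pos'],DD),'lat',np.dot(s['tool_pos']-DF,[-DD[1],DD[0],0]))
p=DF+120*DD+[0,0,31]
plan(s,[(p,QP)],0,vt=22)
```

```text
t 21.6 p [624.9 -64.4  33.5] q [ 0.15  0.75 -0.58  1.53  0.92  1.45 -2.44] F [-0.5 -0.2 -0.6] op -0.0
 tilt 35.2 az z -98.5 az y -98.0 y_z 0.577
gap to face 40.26201326158307 lat -1.4633304252644848
8
[[0,0,0.54,0.39,0,0,0],[0,0.01,0.54,0.39,0,0,0],[0,0,0.54,0.39,0,0,0],[0,0.01,0.54,0.4,0.01,0,0.01],[0,0.01,0.54,0.39,0,0,0],[0,0,0.54,0.4,0.01,0.01,0.01],[0,0.01,0.54,0.39,0,0,0],[0,0,0.54,0.39,0.01,0.01,0.01]]
```

Emit:
move_arm([
  [[0,0,0.4,0.28,0,0,0],[0,0,0.4,0.28,0,0,0],[0,0,0.3,0.21,0,0,0],[0,0,0.3,0.21,0,0,0],[0,0,0.3,0.21,0,0,0],[0,0,0.4,0.28,0,0,0],[0,0,0.4,0.28,0,0,0],[0,0,0.4,0.28,0,0,0],[0,0,0.4,0.28,0,0,0]],
])

```text
time_s: 22.5
tool_pos: [607.6, -193.9, 36.9]
orientation: [2.529, -0.184, -0.059]
contact_force: [1.3, 2.3, -2.1]
opening: -0.002
```

Run:
```python
from cell import r
from h import *
s=r.sense();stat(s)
print('past',-np.dot(DF-s['tool_pos'],DD),'lat',np.dot(s['tool_pos']-DF,[-DD[1],DD[0],0]))
plan(s,[(DF+150*DD+[0,0,31],QP)],0,vt=18)
a=r.read_camera("scene")[200:400,160:400,::-1]
b=r.read_camera("top")[110:270,370:530,::-1]
cv2.imwrite("pics/c20.png",np.hstack([cv2.resize(a,(400,400),interpolation=3),cv2.resize(b,(400,400),interpolation=3)]))
```

```text
t 22.5 p [ 607.6 -193.9   36.9] q [ 0.34  0.67 -0.55  1.63  0.95  1.32 -2.3 ] F [ 1.3  2.3 -2.1] op -0.2
 tilt 34.8 az z -98.4 az y -98.3 y_z 0.57
past 90.29298216286846 lat 0.09906062161208404
4
[[0,0,0.38,0.32,-0.01,0,0],[0,0,0.38,0.33,-0.01,0,0],[0,0,0.38,0.32,0,0,0],[0,0,0.38,0.33,-0.01,0.01,0]]
```

View pics/c20.png

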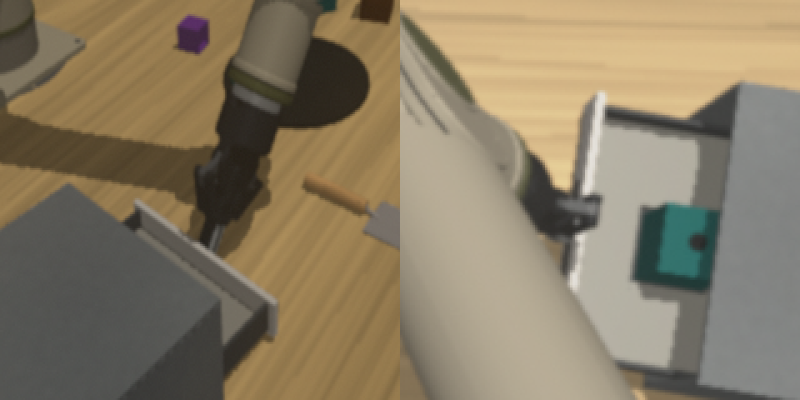

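The drawer is moving with the cap still upright in its pocket. Keep pushing, gently.

Emit:
move_arm([
  [[0,0,0.3,0.3,0,0,0],[0,0,0.3,0.25,0,0,0],[0,0,0.3,0.25,0,0,0],[0,0,0.25,0.18,0,0,0],[0,0,0.15,0.1,0,0,0]],
])

```text
time_s: 23.1
tool_pos: [600.6, -247.7, 34.3]
orientation: [2.527, -0.186, -0.056]
contact_force: [0.3, 2.2, 0.6]
opening: -0.003
```

Run:
```python
from cell import r
from h import *
s=r.sense();stat(s)
print('past',-np.dot(DF-s['tool_pos'],DD),'lat',np.dot(s['tool_pos']-DF,[-DD[1],DD[0],0]))
a=r.read_camera("scene")[200:400,160:400,::-1]
b=r.read_camera("top")[110:270,370:530,::-1]
cv2.imwrite("pics/c21.png",np.hstack([cv2.resize(a,(400,400),interpolation=3),cv2.resize(b,(400,400),interpolation=3)]))
```

```text
t 23.1 p [ 600.6 -247.7   34.3] q [ 0.41  0.66 -0.52  1.64  0.98  1.26 -2.25] F [0.3 2.2 0.6] op -0.2
 tilt 34.9 az z -98.2 az y -98.5 y_z 0.572
past 144.5188418979864 lat 1.0155761919603383
```

View pics/c21.png

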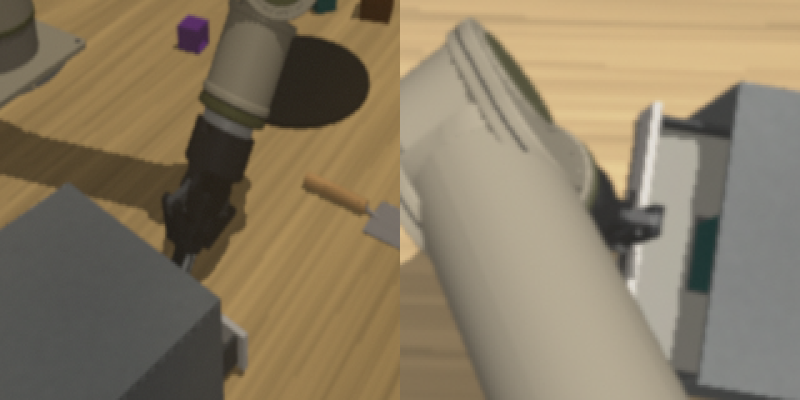

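Emit:
move_arm([
  [[0,0,0.2,0.15,0,0,0],[0,0,0.2,0.15,0,0,0],[0,0,0.2,0.15,0,0,0],[0,0,0.15,0.1,0,0,0],[0,0,0.1,0.07,0,0,0],[0,0,0.05,0.05,0,0,0]],
])

```text
time_s: 23.8
tool_pos: [595.8, -282.5, 33.4]
orientation: [2.527, -0.185, -0.055]
contact_force: [-0.3, 2.0, 2.6]
opening: 0.0
```

Run:
```python
from cell import r
from h import *
s=r.sense();stat(s)
print('past',-np.dot(DF-s['tool_pos'],DD),'lat',np.dot(s['tool_pos']-DF,[-DD[1],DD[0],0]))
a=r.read_camera("scene")[200:400,160:400,::-1]
b=r.read_camera("top")[110:270,370:530,::-1]
cv2.imwrite("pics/c22.png",np.hstack([cv2.resize(a,(400,400),interpolation=3),cv2.resize(b,(400,400),interpolation=3)]))
```

```text
t 23.8 p [ 595.8 -282.5   33.4] q [ 0.45  0.66 -0.51  1.65  0.99  1.23 -2.21] F [-0.3  2.   2.6] op 0.0
 tilt 34.9 az z -98.1 az y -98.4 y_z 0.572
past 179.69838319806448 lat 1.2274877313808785
```

View pics/c22.png

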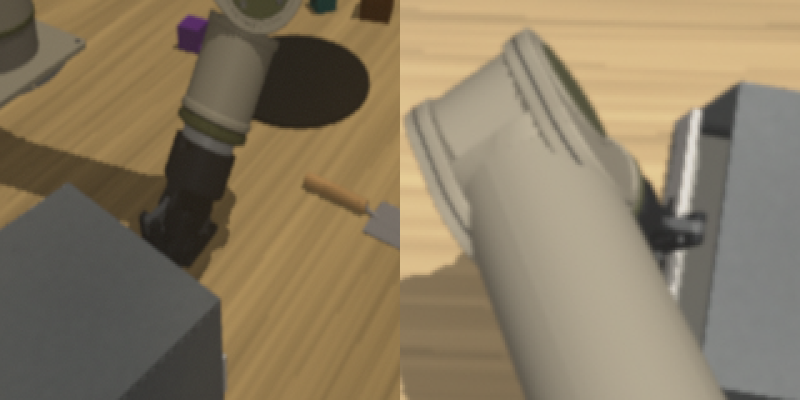

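Emit:
move_arm([
  [[0,0,0.1,0.07,0,0,0],[0,0,0.1,0.07,0,0,0],[0,0,0.1,0.07,0,0,0],[0,0,0,0,0,0,0]],
])

```text
time_s: 24.3
tool_pos: [596.0, -283.0, 33.0]
orientation: [2.538, -0.175, -0.053]
contact_force: [-0.3, -0.2, -0.2]
opening: 0.002
```

Emit:
move_arm([
  [[0,0,0.1,0.07,0,0,0],[0,0,0.1,0.07,0,0,0],[0,0,0,0,0,0,0]],
])

```text
time_s: 24.6
tool_pos: [596.4, -283.2, 32.6]
orientation: [2.546, -0.167, -0.05]
contact_force: [-0.6, 0.2, 1.2]
opening: 0.001
```

Emit:
move_arm([
  [[0,0,0.15,0.1,0,0,0],[0,0,0.2,0.14,0,0,0]],
])

```text
time_s: 24.8
tool_pos: [597.1, -284.7, 32.0]
orientation: [2.558, -0.157, -0.047]
contact_force: [-11.8, 40.3, 24.1]
opening: 0.0
```

Run:
```python
from cell import r
from h import *
s=r.sense();stat(s)
print('past',-np.dot(DF-s['tool_pos'],DD),s['wrist_torque'],s['joint_efforts'].round(1))
a=r.read_camera("scene")[200:400,160:400,::-1]
b=r.read_camera("top")[110:270,370:530,::-1]
cv2.imwrite("pics/c23.png",np.hstack([cv2.resize(a,(400,400),interpolation=3),cv2.resize(b,(400,400),interpolation=3)]))
cv2.imwrite("pics/w23.png",r.read_camera("wrist")[:,:,::-1])
```

```text
t 24.8 p [ 597.1 -284.7   32. ] q [ 0.48  0.65 -0.52  1.65  0.98  1.2  -2.16] F [-11.8  40.3  24.1] op 0.0
 tilt 33.2 az z -97.0 az y -97.0 y_z 0.547
past 181.67314809981826 [ 4.38704793  2.61286923 -2.38962331] [ 18.8 -62.7  11.3 -32.9   9.6   0.9  -0. ]
```

View pics/c23.png

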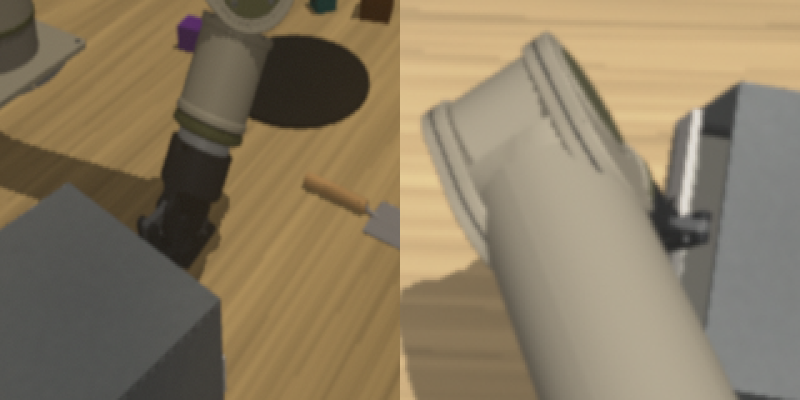

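View pics/w23.png

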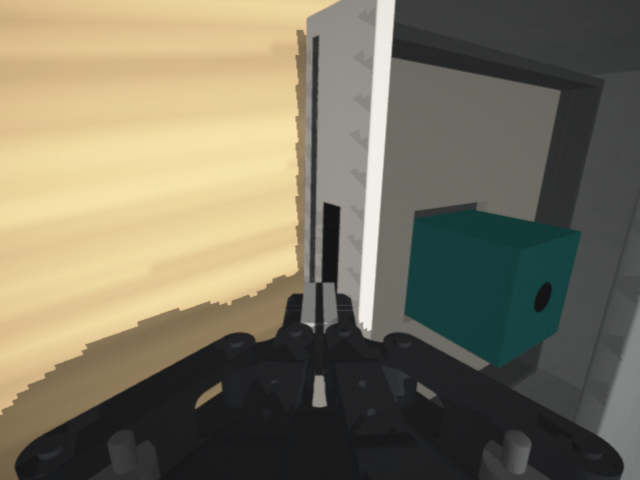

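Run:
```python
from cell import r
from h import *
im=r.read_camera("top");P=load(r,"top")
cv2.imwrite("pics/c24.png",cv2.resize(im[140:280,470:610,::-1],(600,600),interpolation=3))
```

```text
(no output)
```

View pics/c24.png

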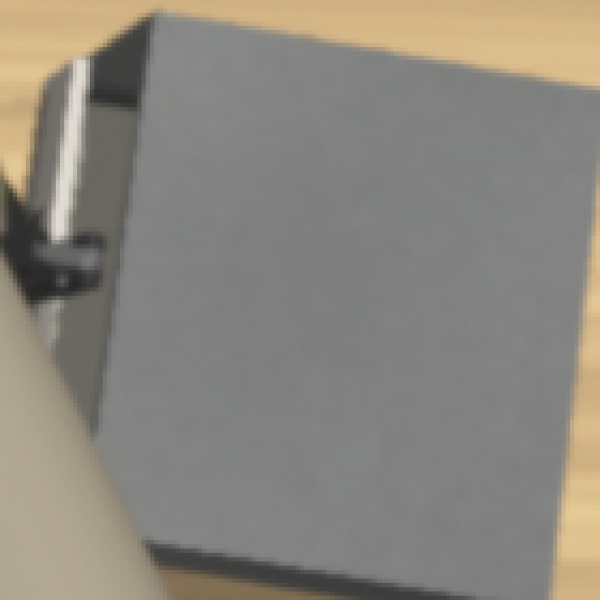

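Run:
```python
from cell import r
from h import *
P=load(r,"top");k=140/600
f=lambda u,v,z:np.dot(onz(P,[[470+u*k,140+v*k]],z)[0]-DF,DD)
print('roof edge',f(127,200,135),f(153,20,135),f(100,420,135));print('front outer',f(67,150,55),f(76,65,55),f(54,235,55),'inner',f(80,150,55))
```

```text
roof edge 195.83660538200743 196.41150418257894 197.35188464224342
front outer 191.51211975199757 190.00038488716746 190.9913488040425 inner 198.10600812876817
```

The front's outer edge measures about 5.5 mm ahead of the roof edge, and the stop is felt at about 40 N, so the drawer is home. Back away and check.

Emit:
move_arm([
  [[0,0,-0.3,-0.2,0,0,0],[0,0,-0.5,-0.35,0,0,0],[0,0,-0.6,-0.42,0,0,0],[0,0,-0.7,-0.6,0,0,0],[0,0,-0.5,-0.9,0,0,0],[0,0,-0.5,-0.9,0,0,0],[0,0,-0.5,-0.9,0,0,0],[0,0,0,0,0,0,0]],
])

```text
time_s: 25.8
tool_pos: [616.4, -116.0, 80.2]
orientation: [2.555, -0.157, -0.051]
contact_force: [0.5, 1.1, -0.0]
opening: -0.0
```

Run:
```python
from cell import r
from h import *
s=r.sense();stat(s)
im=r.read_camera("top");sc=r.read_camera("scene")
a=cv2.resize(im[140:280,470:610,::-1],(400,400),interpolation=3);b=cv2.resize(sc[230:480,90:340,::-1],(400,400),interpolation=3)
cv2.imwrite("pics/c25.png",np.hstack([a,b]));cv2.imwrite("pics/w25.png",r.read_camera("wrist")[:,:,::-1])
cv2.imwrite("pics/t25.png",im[:,:,::-1])
```

```text
t 25.8 p [ 616.4 -116.    80.2] q [ 0.27  0.64 -0.6   1.58  0.89  1.41 -2.31] F [ 0.5  1.1 -0. ] op -0.0
 tilt 33.4 az z -97.3 az y -97.0 y_z 0.55
```

View pics/c25.png

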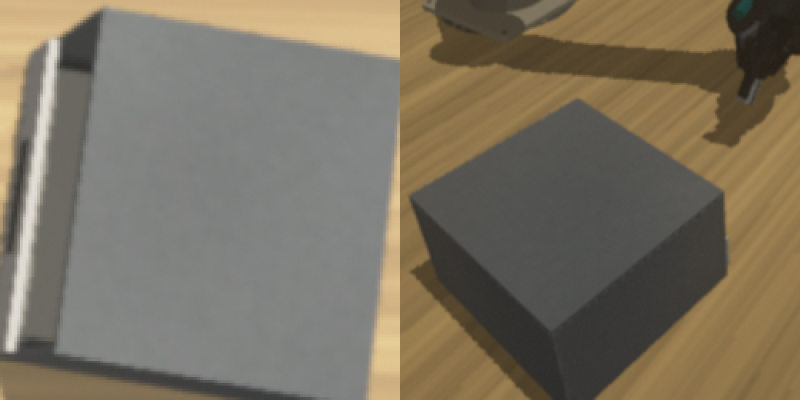

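View pics/w25.png

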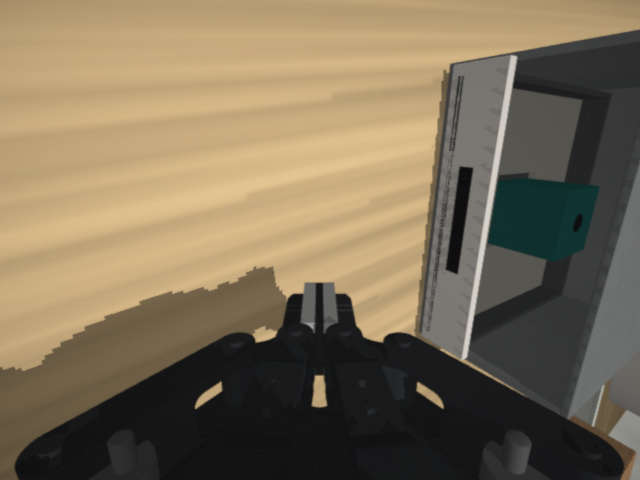

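View pics/t25.png

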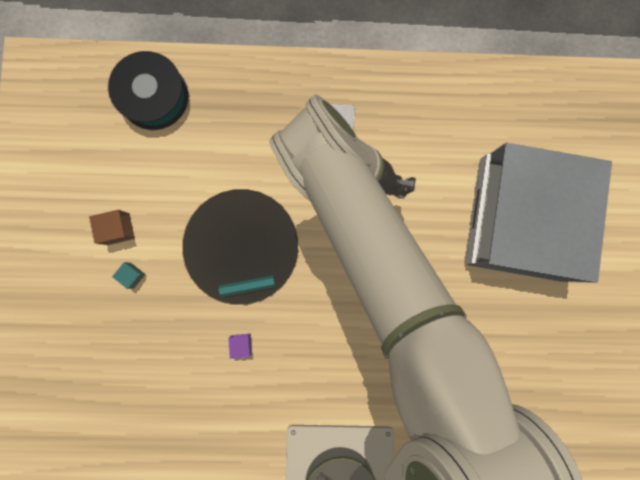

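Run:
```python
from cell import r
from h import *
P=load(r,"wrist");im=r.read_camera("wrist")[:,:,::-1].copy()
N=np.array([-DD[1],DD[0],0])
for s0,col in((191,(0,0,255)),(186,(0,255,255))):
  for z,o in((55,0),(129,8)):
    a=proj(P,DF+(s0+o)*DD+N*-125+[0,0,z])[0];b=proj(P,DF+(s0+o)*DD+N*125+[0,0,z])[0]
    print(s0,z,a.round(),b.round());cv2.line(im,tuple(a.astype(int).tolist()),tuple(b.astype(int).tolist()),col,1)
cv2.imwrite("pics/w26.png",cv2.resize(im[:440,400:640],(436,800))[:600] if 0 else cv2.resize(im[20:440,400:640],(343,600)))
```

```text
191 55 [465. 365.] [516.  53.]
191 129 [562. 417.] [669.  29.]
186 55 [461. 367.] [512.  52.]
186 129 [559. 420.] [666.  28.]
```

View pics/w26.png

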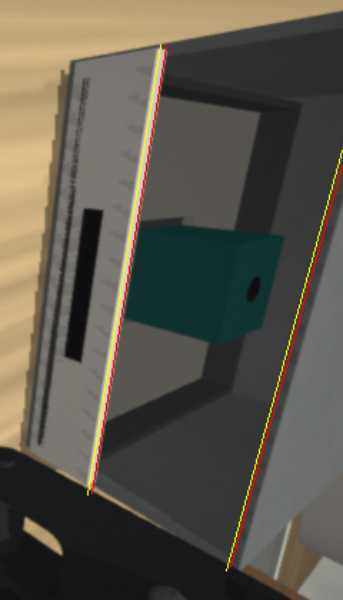

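The camera estimates for "home" differ by several mm (top 5.5 mm, wrist about 10 mm, nominal 8 mm). To rule out the gripper having met the roof, I'll press again with more lean and compare.

Run:
```python
from cell import r
from h import *
s=r.sense();stat(s)
Q=tool(-98.3,50)@R.from_euler('z',-90,degrees=True).as_matrix()
plan(s,[(DF+130*DD+[0,0,60],Q),(DF+160*DD+[0,0,30],Q)],0,vt=30,vr=6)
from kin import *
print(ik(DF+180*DD+[0,0,30],Q,s['joints']))
```

```text
t 26.0 p [ 614.1 -123.1   78.1] q [ 0.27  0.64 -0.6   1.58  0.89  1.41 -2.31] F [ 0.2 -0.6  0.2] op -0.2
 tilt 33.6 az z -98.0 az y -97.3 y_z 0.554
6
[[0,0.02,0.68,0.64,-0.51,-0.01,0.03],[0,0.02,0.64,0.68,-0.51,-0.01,0.02],[0,0.02,0.59,0.73,-0.51,-0.01,0.03],[0,0.03,0.53,0.76,-0.52,0,0.02],[0,0,-0.06,0.71,0,0,0],[0,0,-0.06,0.7,0,0,0]]
(array([ 0.2559532 ,  0.75452802, -0.41696872,  1.65373511,  1.20086559,
        1.34516223, -2.44988458]), np.float64(3.202438353494207e-05), np.float64(0.00018881434536820218))
```

Emit:
move_arm([
  [[0,0,0.68,0.64,-0.5,0,0],[0,0,0.64,0.68,-0.5,0,0],[0,0,0.5,0.64,-0.5,0,0],[0,0,0.3,0.5,-0.5,0,0],[0,0,0,0,0,0,0]],
])

```text
time_s: 26.5
tool_pos: [597.7, -229.4, 59.0]
orientation: [2.257, -0.154, -0.084]
contact_force: [0.3, 0.2, -0.9]
opening: 0.002
```

Run:
```python
from cell import r
from h import *
s=r.sense();stat(s);print('past',-np.dot(DF-s['tool_pos'],DD))
Q=tool(-98.3,48)@R.from_euler('z',-90,degrees=True).as_matrix()
plan(s,[(DF+165*DD+[0,0,31],Q)],0,vt=15,vr=6)
```

```text
t 26.5 p [ 597.7 -229.4   59. ] q [ 0.22  0.72 -0.45  1.63  1.12  1.47 -2.4 ] F [ 0.3  0.2 -0.9] op 0.2
 tilt 50.5 az z -98.4 az y -97.5 y_z 0.771
past 126.89262162949917
4
[[0,0.04,0.02,0.39,0.08,0,0.02],[0,0.04,0.03,0.39,0.08,0.01,0.02],[0,0.04,0.03,0.4,0.07,0,0.01],[0,0.03,0.03,0.39,0.08,0.01,0.02]]
```

Emit:
move_arm([
  [[0,0,0,0.4,0,0,0],[0,0,0,0.4,0,0,0],[0,0,0,0.4,0,0,0],[0,0,0,0.3,0,0,0],[0,0,0,0,0,0,0]],
])

```text
time_s: 27.0
tool_pos: [592.0, -267.8, 28.4]
orientation: [2.261, -0.16, -0.084]
contact_force: [-0.1, -0.3, 0.0]
opening: -0.003
```

Run:
```python
from cell import r
from h import *
s=r.sense();stat(s);print('past',-np.dot(DF-s['tool_pos'],DD))
```

```text
t 27.0 p [ 592.  -267.8   28.4] q [ 0.26  0.75 -0.43  1.65  1.16  1.4  -2.41] F [-0.1 -0.3  0. ] op -0.3
 tilt 50.2 az z -98.6 az y -97.8 y_z 0.768
past 165.74438950356054
```

Emit:
move_arm([
  [[0,0,0.1,0.12,0,0,0],[0,0,0.1,0.12,0,0,0],[0,0,0.1,0.12,0,0,0]],
])

```text
time_s: 27.3
tool_pos: [590.6, -281.5, 28.7]
orientation: [2.263, -0.159, -0.082]
contact_force: [0.2, -0.2, 0.0]
opening: 0.001
```

Run:
```python
from cell import r
from h import *
s=r.sense();stat(s);print('past',-np.dot(DF-s['tool_pos'],DD))
```

```text
t 27.3 p [ 590.6 -281.5   28.7] q [ 0.28  0.74 -0.42  1.66  1.17  1.38 -2.4 ] F [ 0.2 -0.2  0. ] op 0.0
 tilt 50.1 az z -98.5 az y -97.8 y_z 0.767
past 179.45474480994534
```

Emit:
move_arm([
  [[0,0,0.07,0.08,0,0,0],[0,0,0.07,0.08,0,0,0]],
])

```text
time_s: 27.5
tool_pos: [590.4, -285.3, 29.0]
orientation: [2.267, -0.157, -0.081]
contact_force: [-5.4, 22.6, 8.6]
opening: -0.0
```

Run:
```python
from cell import r
from h import *
s=r.sense();stat(s);print('past',-np.dot(DF-s['tool_pos'],DD))
```

```text
t 27.5 p [ 590.4 -285.3   29. ] q [ 0.29  0.74 -0.42  1.66  1.17  1.37 -2.39] F [-5.4 22.6  8.6] op -0.0
 tilt 49.9 az z -98.3 az y -97.7 y_z 0.765
past 183.27728087301094
```

With a different lean the front is solid at once: 22 N, with no 2.5 N sliding phase. The drawer is on its stop. Retreat.

Emit:
move_arm([
  [[0,0,-0.3,-0.35,0,0,0],[0,0,-0.5,-0.6,0,0,0],[0,0,-0.5,-0.8,0,0,0],[0,0,-0.6,-1,0,0,0],[0,0,-0.6,-1,0,0,0],[0,0,-0.3,-1,0,0,0],[0,0,0,0,0,0,0],[0,0,0,0,0,0,0]],
])

```text
time_s: 28.3
tool_pos: [614.7, -106.9, 57.5]
orientation: [2.27, -0.149, -0.078]
contact_force: [0.0, -0.2, -0.4]
opening: -0.002
```

Run:
```python
from cell import r
from h import *
s=r.sense();stat(s)
im=r.read_camera("top");w=r.read_camera("wrist")
a=cv2.resize(im[140:280,470:610,::-1],(400,400),interpolation=3);b=cv2.resize(w[:,:,::-1],(400,300))
b=np.vstack([b,np.zeros((100,400,3),np.uint8)]);cv2.imwrite("pics/c28.png",np.hstack([a,b]))
P=load(r,"top");k=140/400
```

```text
t 28.3 p [ 614.7 -106.9   57.5] q [ 0.07  0.78 -0.51  1.54  1.05  1.59 -2.48] F [ 0.  -0.2 -0.4] op -0.2
 tilt 49.7 az z -98.0 az y -97.3 y_z 0.763
```

View pics/c28.png

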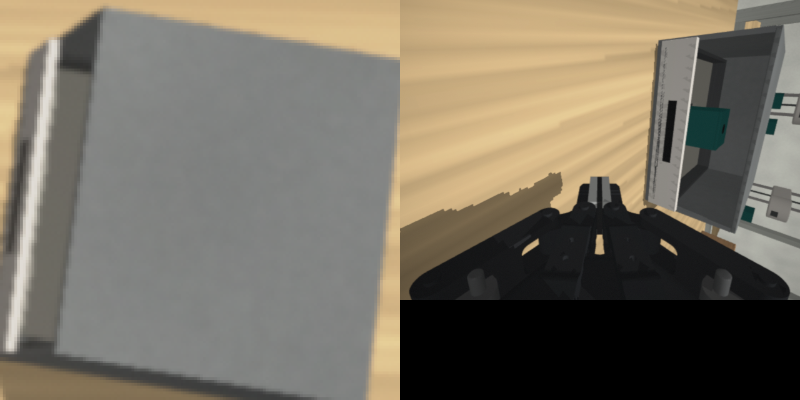

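Emit:
move_arm([
  [[0,0,0.5,-0.8,0,0,0],[0,0,0.5,-0.8,0,0,0],[0,-0.8,0.5,-0.8,0.5,0,0],[0,-0.9,0.3,-0.8,0.5,0,0],[0,-0.9,0.3,-0.8,0.5,0,0],[0,-0.9,0.3,-0.8,0.5,0,0],[0,-0.9,0,-0.5,0.5,0,0],[0,0,0,0,0,0,0],[0,0,0,0,0,0,0]],
])

```text
time_s: 29.3
tool_pos: [486.5, -35.8, 226.6]
orientation: [2.619, -0.196, -0.065]
contact_force: [-0.1, 0.1, -0.4]
opening: -0.0
```

Run:
```python
from cell import r
from h import *
s=r.sense();stat(s)
cv2.imwrite("pics/t30.png",r.read_camera("top")[:,:,::-1])
```

```text
t 29.3 p [486.5 -35.8 226.6] q [ 0.31  0.24 -0.73  1.74  0.58  1.55 -2.26] F [-0.1  0.1 -0.4] op -0.0
 tilt 29.6 az z -99.7 az y -98.4 y_z 0.494
```

View pics/t30.png

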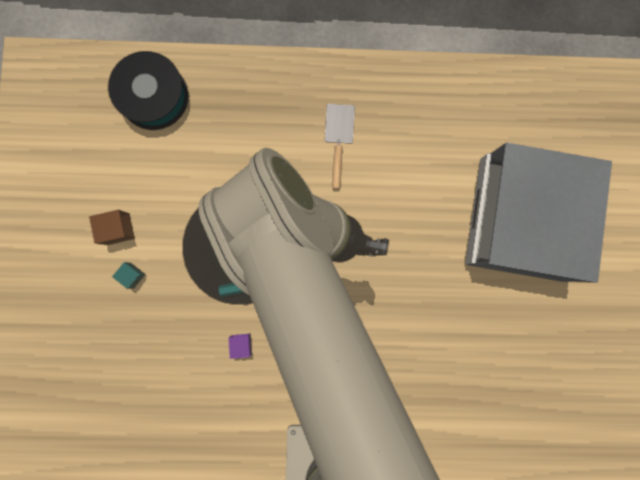

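The scraper (339,146) and rod (seen in full at (247,286) in the earlier view) are unmoved, the drawer is shut, and the arm is clear. Hand in.

```bash
python3 -c "
from cell import r
print(r.close_job())"
```

```text
the job is handed in; nothing more can be done
None
```

The teal cap is in the drawer's square pocket with its rim down and its closed end up, and the drawer is pushed home. The job was handed in at about 29 s of the 51 s.

- **Grasp:** I set the cap back on the plate once and regrasped it with the tool tilted further. The first grasp could not turn it fully upright within the wrist joint's range.
- **Seating:** After release, the cap's closed end measured 82 mm (two cameras) above the table against 84 mm expected. It sits within about 3 mm of the pocket centre and still looked upright in the pocket after the push.
- **Drawer:** The front was already solid against its stop when I pressed a second time at a different lean. The first push peaked at about 48 N on the fingers and the second at about 25 N. It stayed put when I backed off.
- **Disagreement:** The gap between the front and the roof edge should be 8 mm when shut. The top camera gave about 5.5 mm and the wrist camera a little more than 8 mm. I relied on the firm stop felt in both pushes.
- **Left alone:** The scraper and the rod are where they started; the arm partly hid the rod in the last picture. The other blocks were not touched, and the arm ended clear of everything.

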